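# Pack out the gap in the riveting jig and lock its stop

### The arm

A 7-joint arm with a two-finger parallel gripper is mounted at the origin on the work surface. World frame = base frame: x ahead of the robot, y to its left, z up, the work surface at z = 0. Lengths are in m, angles in degrees, forces in N, time in s.
With the tool pointing down it reaches from about 0.425 to 0.875 m from the base axis. Payload 4.7 kg.
Tool frame: the origin (TCP) lies between the finger pads; the fingertips stand 8 mm ahead of it and the grasp point (between the pads) lies 11 mm behind it; x points along the fingers, z is the direction in which the jaws open and shut, and the axes are right-handed (so a half turn about x gives the same grasp; the last joint's range is limited). The gripper opens to 87 mm and grips with 3 to 60 N. Pads are 19 mm wide; open, the fingers measure 117 mm over their backs; the gripper's body (75 mm by 190 mm) begins 51 mm behind the grasp point.
Start: joints at [70.365, 18.392, -4.016, 83.108, 1.295, 78.541, -3.26], TCP at [0.227, -0.609, 0.231] pointing down, gripper open.
Joint ranges: [-163.93, 163.93], [-17.29, 119.83], [-79.2, 71.16], [3.27, 140.29], [-89.18, 269.18], [5.43, 117.66], [-154.24, 154.24]. Speed limits (degrees/s): [147.25, 147.25, 180, 180, 180, 180, 180].

### API

Orientations are given as [roll, pitch, yaw] about the fixed x, y, z axes, in that order (R = Rz(yaw) Ry(pitch) Rx(roll)).
In Python, from cell import telemetry, vision, sign_off gives the robot as it stands. The module is installed in compiled form; this text tells all that it offers.
- The arm moves only by the tool drive_tool, never from a script. Its arguments are lists of equal length, an entry for each row: "offset": the shift along the tool's x, y, z in m, a list of three; "angular": the turn, a rotation vector about the tool's x, y, z in rad, a list of three. A call has 1 to 10 rows; each row is the pose to reach, as a shift and turn from the pose measured when the call began, along the tool's axes at that moment; what a row does not reach only later rows make up. A row lasts 1/8 s, in which the tool goes at most 62.5 mm and 10.7 degrees, less where a joint would pass 70% of its speed; a pose out of reach is approached as far as the arm can. A call with a gripper value outside its range is refused whole. "fingers" is the closure, from -1 (fully open) to 1 (shut), set as the call begins (left out, the last holds). The fingers move at their own pace and stop on an object; "squeeze" is the grip in N (left out, the last holds). Time passes only in rows, so rows that repeat a pose let the fingers close. It gives the time, the measured TCP pose, the force and the opening at its end, in the units of the state.
- telemetry.get_obs(): the state, without advancing time (a new reading comes with each control period).
- vision.read_camera(name): name is "side" or "top" or "wrist"; returns a dict with "pixels" (480x640x3 uint8, red, green, blue), "intrinsics" (3x3 intrinsics, pixels), "world_from_camera" (4x4, takes a point from camera to world coordinates); the wrist camera has in their place "T_tool_cam" (4x4, takes a point from camera to tool coordinates, whose origin is the TCP and whose axes are the tool frame's). Camera axes: x right, y up, looking along -z (the intrinsics and any distortion apply to the point x, -y, -z); pixel columns grow to the right and rows downward; lengths in m; the calibration is good to about 2 mm. A picture is of the moment at which its call begins: read the wrist's pose just before it. There is no depth.
- sign_off(): hands the job in, once; it reports no verdict.
The state is a dict: "time_s": time; "qpos": joint angles; "joint_velocities": joint speeds; "effort": joint torques, N m; "tool_pos": TCP position; "tool_rot": TCP orientation; "force": force on the tool from outside, world axes, zero at the start; "wrist_torque": the same for the moment, N m; "grip_width": finger opening in m.
Only numpy, scipy, OpenCV 4.12 (cv2) and the standard library are available. Lean on these libraries where they do the work, as an engineer would, in place of code of your own. Each camera call takes 0.05 s, during which the arm holds its last target.

### The job

Find how wide the gap is between the black tray and the sliding stop of the riveting jig: try the gauge blocks standing on the rubber mat in it from above, one after another from the thinnest up, each squarely and lengthwise along the gap, roughly midway along the stop, and either right down or until it rests on the edges, until one will not go in. Leave the thickest block that goes in standing right down in the gap, roughly midway along the stop, then turn the stop's clamp knob clockwise to its locked end. Finish with all other blocks standing upright on the mat, without shifting the stop or pushing the other things on the bench about.

Things in the scene. Friction and masses are not known exactly. Their poses are not given: they have to be found in the camera images.
- jig: riveting jig, fixed: aluminium bed plate 220 x 280 mm, 12 mm thick (top at z = 12 mm). Origin: underside, z up; x runs along the gap, y across it. A black sheet-metal tray (190 mm in x, 115 mm in y, 4 mm walls, rim 37 mm above the origin) is held on the bed; the outer face of its +y wall is the plane y = 0 of this frame and is one side of the gap. The gap runs along x, its floor is the bed, it is open at the top and at both ends, 25 mm deep.
- stop_face (a point): on the sliding stop, a steel block 130 mm in jig x, 85 mm in jig y, 25 mm high standing on the bed: this point is the middle of the upper edge of its face towards the tray (jig x = 0, z = 37 mm), the other side of the gap. The gap reaches from jig y = 0 to this face; its width differs from start to start between about 27 and 40 mm. The stop stays where it is under less than about 100 N.
- clamp (a joint): clamp knob on top of the stop: 0 = fully loose, grows to 1.4 rad = locked at its end; turns clockwise seen from above, starts between 0 and 0.2, stays where left (friction about 0.08 N m)
- clamp_grip (a point): on the knob's vertical axis at the height to grip it. The knob is a disc 48 mm across with an upright bar grip on it, 46 mm long, 14 mm thick, from 23 mm below this point to 7 mm above it; the bar lies along jig x at 0 and turns with the knob. The point lies 58 mm behind the stop's face (jig +y) and 74 mm above the jig's origin.
- mat: thin dark rubber mat, fixed flat on the bench (surface level with the bench, z = 0), 290 mm in its x by 280 mm in its y; origin at its centre. Home of the gauge blocks. A screwdriver and a spanner lie beside it.
- g16: gauge block 16 mm thick: steel bar 80 mm long (its x), 16 mm thick (its y), 30 mm high, lower long edges rounded 3 mm, with a black upright grip in the middle of its top, 18 mm (x) by 14 mm (y), from 30 to 65 mm above the underside. Origin: centre of the underside. 188 g, more or less. Not there in every start.
- g21: gauge block 21 mm thick: steel bar 80 mm long (its x), 21 mm thick (its y), 30 mm high, lower long edges rounded 3 mm, with a black upright grip in the middle of its top, 18 mm (x) by 14 mm (y), from 30 to 65 mm above the underside. Origin: centre of the underside. 228 g, more or less. Not there in every start.
- g26: gauge block 26 mm thick: steel bar 80 mm long (its x), 26 mm thick (its y), 30 mm high, lower long edges rounded 3 mm, with a black upright grip in the middle of its top, 18 mm (x) by 14 mm (y), from 30 to 65 mm above the underside. Origin: centre of the underside. 268 g, more or less.
- g31: gauge block 31 mm thick: steel bar 80 mm long (its x), 31 mm thick (its y), 30 mm high, lower long edges rounded 3 mm, with a black upright grip in the middle of its top, 18 mm (x) by 14 mm (y), from 30 to 65 mm above the underside. Origin: centre of the underside. 308 g, more or less.
- g36: gauge block 36 mm thick: steel bar 80 mm long (its x), 36 mm thick (its y), 30 mm high, lower long edges rounded 3 mm, with a black upright grip in the middle of its top, 18 mm (x) by 14 mm (y), from 30 to 65 mm above the underside. Origin: centre of the underside. 348 g, more or less.
- g41: gauge block 41 mm thick: steel bar 80 mm long (its x), 41 mm thick (its y), 30 mm high, lower long edges rounded 3 mm, with a black upright grip in the middle of its top, 18 mm (x) by 14 mm (y), from 30 to 65 mm above the underside. Origin: centre of the underside. 388 g, more or less.
- driver: screwdriver 190 mm long, lying; leave it alone
- spanner: spanner 150 mm long, lying; leave it alone
- tape: roll of tape, 90 mm across, 24 mm high; leave it alone
- bracket: black angle bracket 60 x 40 x 30 mm in the jig's tray; leave it alone
Things that resemble listed ones, but are neither listed nor needed, are in the scene too. What is shaped like the g26 but pink is not meant.

How it is judged (in metres and radians):
On the way, in this order (a step that is already met when the one before it is completed fails the run):
1. the 16 mm block, if there, is tried in the gap (right down, or resting on its edges) (x of g16 in the frame of jig between -0.035 and 0.035 m and y of g16 in the frame of jig between 0.006 and 0.036 m and angle between the x axis of g16 and the x axis of jig, either way round below 0.2 rad and (z of g16 in the frame of jig below 0.016 m or (z of g16 in the frame of jig below 0.042 m and contact force between g16 and jig above 0.5 N))), for 0.1 s.
2. the 21 mm block, if there, is tried in the gap (right down, or resting on its edges) (x of g21 in the frame of jig between -0.035 and 0.035 m and y of g21 in the frame of jig between 0.006 and 0.036 m and angle between the x axis of g21 and the x axis of jig, either way round below 0.2 rad and (z of g21 in the frame of jig below 0.016 m or (z of g21 in the frame of jig below 0.042 m and contact force between g21 and jig above 0.5 N))), for 0.1 s.
3. the 26 mm block is tried in the gap (right down, or resting on its edges) (x of g26 in the frame of jig between -0.035 and 0.035 m and y of g26 in the frame of jig between 0.006 and 0.036 m and angle between the x axis of g26 and the x axis of jig, either way round below 0.2 rad and (z of g26 in the frame of jig below 0.016 m or (z of g26 in the frame of jig below 0.042 m and contact force between g26 and jig above 0.5 N))), for 0.1 s.
4. the 31 mm block is tried (down in the gap, or resting on its edges) (x of g31 in the frame of jig between -0.035 and 0.035 m and y of g31 in the frame of jig between 0.006 and 0.036 m and angle between the x axis of g31 and the x axis of jig, either way round below 0.2 rad and (z of g31 in the frame of jig below 0.016 m or (z of g31 in the frame of jig below 0.042 m and contact force between g31 and jig above 0.5 N))), for 0.1 s.
5. the 36 mm block is tried, or the 26 mm block is back in the gap as the thickest that goes in (((x of g36 in the frame of jig between -0.035 and 0.035 m and y of g36 in the frame of jig between 0.006 and 0.036 m and angle between the x axis of g36 and the x axis of jig, either way round below 0.2 rad and (z of g36 in the frame of jig below 0.016 m or (z of g36 in the frame of jig below 0.042 m and contact force between g36 and jig above 0.5 N))) or ((x of g26 in the frame of jig between -0.035 and 0.035 m and y of g26 in the frame of jig between 0.006 and 0.036 m and angle between the x axis of g26 and the x axis of jig, either way round below 0.2 rad and z of g26 in the frame of jig below 0.016 m and angle between g26's own z axis and vertical below 0.1 rad) and y of stop_face in the frame of jig below 0.0325 m))), for 0.1 s.
6. the 41 mm block is tried, or the 31 mm block is back in the gap as the thickest that goes in, or the knob is being turned (past 0.4 rad) with the 26 mm block in the gap as the thickest (((x of g41 in the frame of jig between -0.035 and 0.035 m and y of g41 in the frame of jig between 0.006 and 0.036 m and angle between the x axis of g41 and the x axis of jig, either way round below 0.2 rad and (z of g41 in the frame of jig below 0.016 m or (z of g41 in the frame of jig below 0.042 m and contact force between g41 and jig above 0.5 N))) or ((x of g31 in the frame of jig between -0.035 and 0.035 m and y of g31 in the frame of jig between 0.006 and 0.036 m and angle between the x axis of g31 and the x axis of jig, either way round below 0.2 rad and z of g31 in the frame of jig below 0.016 m and angle between g31's own z axis and vertical below 0.1 rad) and y of stop_face in the frame of jig below 0.0375 m) or (((x of g26 in the frame of jig between -0.035 and 0.035 m and y of g26 in the frame of jig between 0.006 and 0.036 m and angle between the x axis of g26 and the x axis of jig, either way round below 0.2 rad and z of g26 in the frame of jig below 0.016 m and angle between g26's own z axis and vertical below 0.1 rad) and y of stop_face in the frame of jig below 0.0325 m) and value of joint clamp above 0.4 rad))).
7. the knob is turned to locked (beyond 1.2 rad) with the thickest block that goes in standing in the gap ((((x of g26 in the frame of jig between -0.035 and 0.035 m and y of g26 in the frame of jig between 0.006 and 0.036 m and angle between the x axis of g26 and the x axis of jig, either way round below 0.2 rad and z of g26 in the frame of jig below 0.016 m and angle between g26's own z axis and vertical below 0.1 rad) and y of stop_face in the frame of jig below 0.0325 m) or ((x of g31 in the frame of jig between -0.035 and 0.035 m and y of g31 in the frame of jig between 0.006 and 0.036 m and angle between the x axis of g31 and the x axis of jig, either way round below 0.2 rad and z of g31 in the frame of jig below 0.016 m and angle between g31's own z axis and vertical below 0.1 rad) and y of stop_face in the frame of jig below 0.0375 m) or ((x of g36 in the frame of jig between -0.035 and 0.035 m and y of g36 in the frame of jig between 0.006 and 0.036 m and angle between the x axis of g36 and the x axis of jig, either way round below 0.2 rad and z of g36 in the frame of jig below 0.016 m and angle between g36's own z axis and vertical below 0.1 rad) and y of stop_face in the frame of jig below 0.0425 m)) and value of joint clamp above 1.2 rad), for 0.2 s.
At the end, for the whole second after the job is handed in: thickest block that goes in (up to 6.5 mm of play counts) stands down in the gap within 4 mm, within 35 mm of the stop's middle, 0.2 rad of its line, upright; knob beyond 1.2 rad; all other blocks upright within 0.1 rad and at rest, centres over the mat (all of step 7 and x of g16 in the frame of mat between -0.145 and 0.145 m and y of g16 in the frame of mat between -0.14 and 0.14 m and z of each of g16, g21, g41 in the frame of mat below 0.004 m and angle between each of g16, g21, g41's own z axis and vertical below 0.1 rad and linear speed of each of g16, g21, g41 below 0.02 m/s and x of g21 in the frame of mat between -0.145 and 0.145 m and y of g21 in the frame of mat between -0.14 and 0.14 m and x of g41 in the frame of mat between -0.145 and 0.145 m and y of g41 in the frame of mat between -0.14 and 0.14 m and ((x of g26 in the frame of mat between -0.145 and 0.145 m and y of g26 in the frame of mat between -0.14 and 0.14 m and z of g26 in the frame of mat below 0.004 m and angle between g26's own z axis and vertical below 0.1 rad and linear speed of g26 below 0.02 m/s) or (((x of g26 in the frame of jig between -0.035 and 0.035 m and y of g26 in the frame of jig between 0.006 and 0.036 m and angle between the x axis of g26 and the x axis of jig, either way round below 0.2 rad and z of g26 in the frame of jig below 0.016 m and angle between g26's own z axis and vertical below 0.1 rad) and y of stop_face in the frame of jig below 0.0325 m) and linear speed of g26 below 0.02 m/s)) and ((x of g31 in the frame of mat between -0.145 and 0.145 m and y of g31 in the frame of mat between -0.14 and 0.14 m and z of g31 in the frame of mat below 0.004 m and angle between g31's own z axis and vertical below 0.1 rad and linear speed of g31 below 0.02 m/s) or (((x of g31 in the frame of jig between -0.035 and 0.035 m and y of g31 in the frame of jig between 0.006 and 0.036 m and angle between the x axis of g31 and the x axis of jig, either way round below 0.2 rad and z of g31 in the frame of jig below 0.016 m and angle between g31's own z axis and vertical below 0.1 rad) and y of stop_face in the frame of jig below 0.0375 m) and linear speed of g31 below 0.02 m/s)) and ((x of g36 in the frame of mat between -0.145 and 0.145 m and y of g36 in the frame of mat between -0.14 and 0.14 m and z of g36 in the frame of mat below 0.004 m and angle between g36's own z axis and vertical below 0.1 rad and linear speed of g36 below 0.02 m/s) or (((x of g36 in the frame of jig between -0.035 and 0.035 m and y of g36 in the frame of jig between 0.006 and 0.036 m and angle between the x axis of g36 and the x axis of jig, either way round below 0.2 rad and z of g36 in the frame of jig below 0.016 m and angle between g36's own z axis and vertical below 0.1 rad) and y of stop_face in the frame of jig below 0.0425 m) and linear speed of g36 below 0.02 m/s))); the robot touches nothing.
It fails at once if the stop is shifted by more than 4 mm (distance of stop_face from where it was at the start of the episode above 0.004 m).
It fails at once if a bystander (screwdriver, spanner, tape, bracket) is moved by more than 70 mm (distance of any of driver, spanner, tape, bracket from where it was at the start of the episode above 0.07 m).
Of g16, g21 only 1 to 2 are there at a start; the rules pass over those that are not, and their reading is None.
At some moment in a run one of g31, g36, g41 may be knocked a few centimetres aside while the robot is not near it.
It also fails if it takes over 210 s, if anything falls off the work surface, if the arm or the gripper's body presses on something with over 40 N, if the wrist force passes 120 N, or if a joint passes its speed limit or range.

## Working session

There is one attempt and no reset: what is moved stays moved. The work goes in short steps, Python scripts to look and compute and a tool call to move; the robot and the scene stay as the last step left them, time stands still between calls to the robot, and variables do not carry over. Pictures are saved under pics/ and viewed, and the job is handed in when it is done.

Besides the shell and the picture viewer there is one more tool, called by a JSON object that holds its "method" and its "body", one argument or row to a line. drive_tool: Moves the arm, as the interface text tells. Its arguments: {"type":"object","properties":{"offset":{"type":"array"},"angular":{"type":"array"},"fingers":{"type":"number"},"squeeze":{"type":"number"}},"required":["offset","angular"]}

```bash
mkdir -p pics
python3 - <<'E'
from cell import telemetry, vision
import cv2,numpy as np
o=telemetry.get_obs()
for k,v in o.items(): print(k,np.round(v,4))
for n in ["side","top","wrist"]:
    c=vision.read_camera(n); cv2.imwrite(f"pics/{n}0.png",c["pixels"][:,:,::-1])
    for k,v in c.items():
        if k!="pixels": print(n,k,np.round(v,4).tolist())
E
ls
```

```text
time_s 0.0
qpos [70.3652 18.4396 -4.0166 83.1754  1.2945 78.5387 -3.2601]
joint_velocities [-0.0183  0.1196  0.0316  0.0283  0.0872 -0.1178 -0.0262]
effort [ 2.00000e-04 -4.91278e+01 -4.03800e-01 -3.12526e+01 -6.41000e-02
  4.36000e-02  2.00000e-04]
tool_pos [ 0.2268 -0.6086  0.2295]
tool_rot [-177.4332   89.8914  113.0122]
force [-0.6033  0.5255  1.0896]
wrist_torque [-0.0455 -0.0161  0.0067]
grip_width 0.087
side intrinsics [[451.6783, 0.0, 325.9298], [0.0, 451.6783, 246.3249], [0.0, 0.0, 1.0]]
side world_from_camera [[-0.9281, 0.2623, -0.2641, 0.2822], [-0.3718, -0.6183, 0.6924, 0.6109], [0.0184, 0.7409, 0.6714, 0.6519], [0.0, 0.0, 0.0, 1.0]]
top intrinsics [[447.542, 0.0, 319.5356], [0.0, 447.542, 239.7874], [0.0, 0.0, 1.0]]
top world_from_camera [[-0.0182, 0.9987, -0.0482, 0.4641], [-0.9992, -0.0198, -0.0339, -0.0229], [-0.0348, 0.0476, 0.9983, 1.0203], [0.0, 0.0, 0.0, 1.0]]
wrist intrinsics [[387.4925, 0.0, 316.4278], [0.0, 387.4925, 241.0711], [0.0, 0.0, 1.0]]
wrist T_tool_cam [[0.001, 0.2711, -0.9625, -0.1545], [0.0016, 0.9625, 0.2711, 0.0736], [1.0, -0.0018, 0.0005, -0.0005], [0.0, 0.0, 0.0, 1.0]]
pics
```

View pics/top0.png

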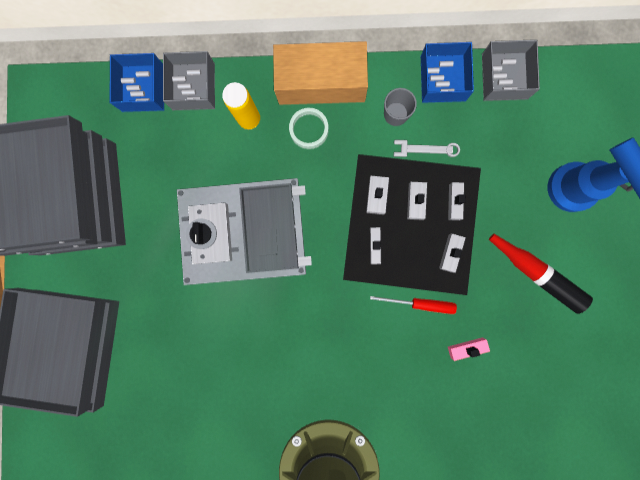

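View pics/side0.png

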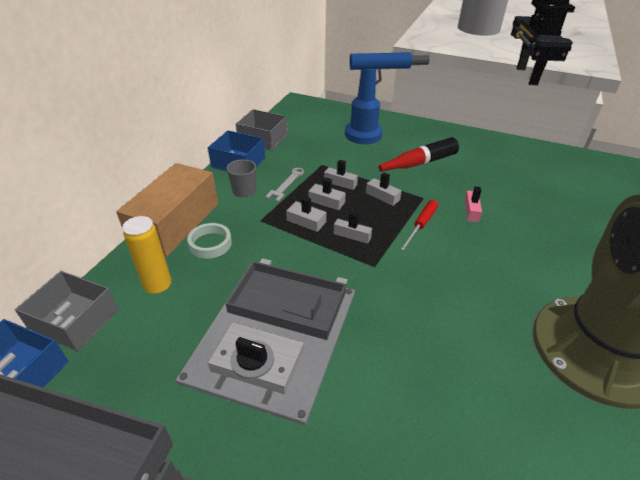

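View pics/wrist0.png

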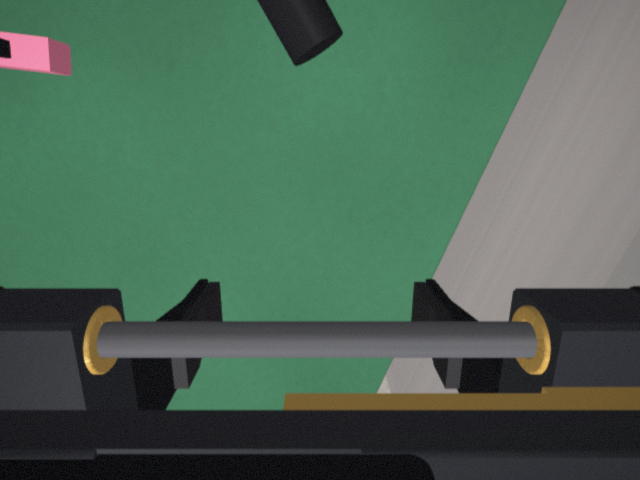

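```bash
cat > h.py <<'E'
import numpy as np,cv2
from scipy.spatial.transform import Rotation as R
from cell import telemetry, vision
def obs():
    o=telemetry.get_obs(); p=np.array(o["tool_pos"]); Rm=R.from_euler("xyz",o["tool_rot"],degrees=True).as_matrix(); return o,p,Rm
def cam(n):
    o,p,Rm=obs()
    c=vision.read_camera(n)
    if n=="wrist":
        T=np.eye(4);T[:3,:3]=Rm;T[:3,3]=p; T=T@np.array(c["T_tool_cam"])
    else: T=np.array(c["world_from_camera"])
    return c["pixels"][:,:,::-1].copy(),np.array(c["intrinsics"]),T
def unproj(uv,z,K,T):
    uv=np.atleast_2d(uv).astype(float)
    d=np.c_[(uv[:,0]-K[0,2])/K[0,0],-(uv[:,1]-K[1,2])/K[1,1],-np.ones(len(uv))]@T[:3,:3].T
    s=(z-T[2,3])/d[:,2]; return T[:3,3]+d*s[:,None]
def proj(P,K,T):
    P=np.atleast_2d(P); q=(P-T[:3,3])@T[:3,:3]
    return np.c_[K[0,0]*q[:,0]/-q[:,2]+K[0,2],K[1,1]*-q[:,1]/-q[:,2]+K[1,2]]
def save(n,im): cv2.imwrite(f"pics/{n}.png",im)
def crop(im,x0,y0,x1,y1,s): return cv2.resize(im[y0:y1,x0:x1],None,fx=s,fy=s,interpolation=cv2.INTER_CUBIC)
def plan(pos,yaw,quiet=False):
    """pos TCP target world, yaw (deg) of jaw axis z in world; picks nearer half-turn. prints offset and rotvec (tool axes)"""
    o,p,Rm=obs(); best=None
    for y in (yaw,yaw+180):
        a=np.radians(y); z=np.array([np.cos(a),np.sin(a),0]); x=np.array([0,0,-1.]); Rt=np.c_[x,np.cross(z,x),z]
        rv=R.from_matrix(Rm.T@Rt).as_rotvec()
        if best is None or np.linalg.norm(rv)<np.linalg.norm(best): best=rv
    off=Rm.T@(np.array(pos)-p)
    print("t",round(o["time_s"],2),"p",p.round(4),"off",off.round(4).tolist(),"ang",best.round(4).tolist(),"q7",round(o["qpos"][6],1),"F",np.round(o["force"],1),"w",round(o["grip_width"],4))
    return off,best
E
python3 - <<'E'
from h import *
im=cv2.imread("pics/top0.png"); save("mat1",crop(im,335,145,495,305,4)[:600]); save("jig1",crop(im,170,170,320,290,5)); 
s=cv2.imread("pics/side0.png"); save("jigs",crop(s,170,255,370,415,4)[:600]); save("mats",crop(s,260,150,440,260,4))
E
```

```text
(no output)
```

View pics/mat1.png

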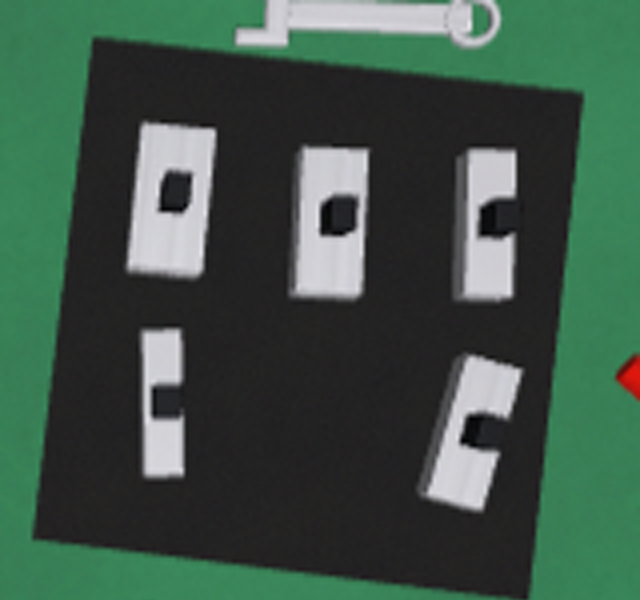

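View pics/jig1.png

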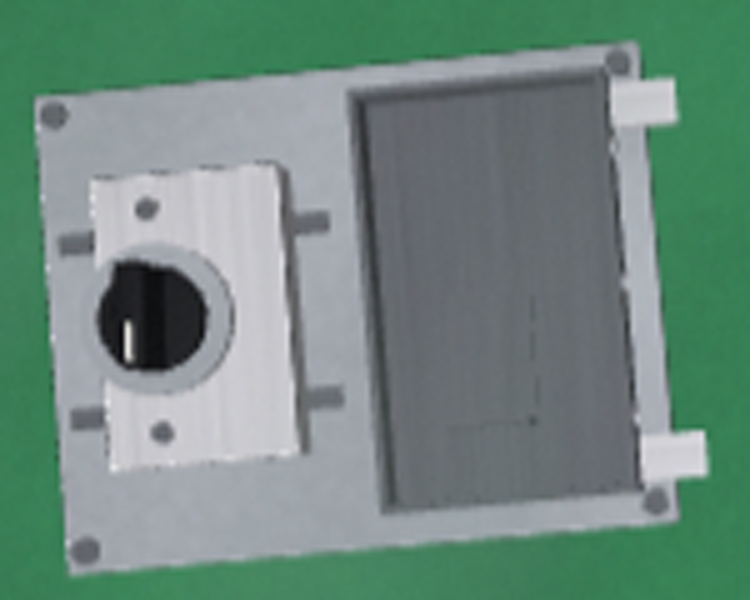

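View pics/mats.png

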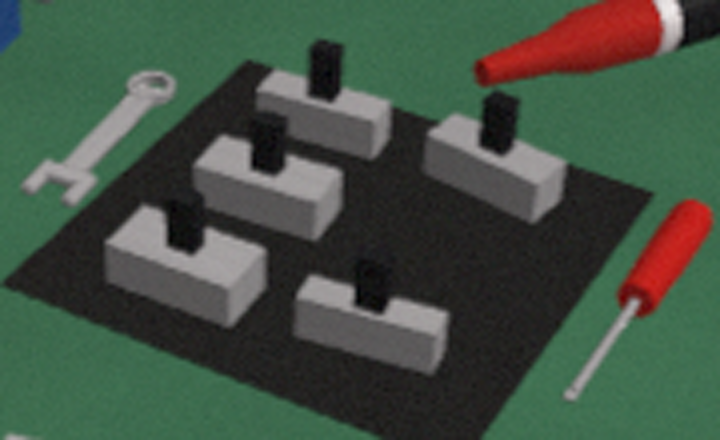

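Run:
```python
from h import *
im,K,T=cam("top")
g=cv2.cvtColor(im,cv2.COLOR_BGR2GRAY)
big=cv2.resize(g,None,fx=4,fy=4,interpolation=cv2.INTER_CUBIC)
m=(big>150).astype(np.uint8)
mask=np.zeros_like(m); mask[640:1170,1400:1900]=1
m=m*mask
cs,_=cv2.findContours(m,cv2.RETR_EXTERNAL,cv2.CHAIN_APPROX_NONE)
for c in cs:
    if cv2.contourArea(c)<1500: continue
    P=(cv2.boxPoints(cv2.minAreaRect(c))+.5)/4-.5
    W=unproj(P,0.030,K,T); e=[np.linalg.norm(W[i]-W[i-1]) for i in range(4)]
    l=W[1]-W[0] if e[1]>e[0] else W[0]-W[3]
    print(P.mean(0).round(1),W.mean(0).round(4),"dims",np.round(e[:2],4),"yaw",np.degrees(np.arctan2(l[1],l[0])).round(1)%180)
f=lambda pts,z: unproj((np.array(pts)+.5)/5-.5+170,z,K,T)
bed=f([(35,97),(637,42),(678,522),(70,575)],.012);print("bed",bed.round(4).tolist(), [np.linalg.norm(bed[i]-bed[i-1]).round(4) for i in range(4)])
tr=f([(347,92),(383,513)],.037);st=f([(280,163),(300,455)],.037)
print(tr.round(4),st.round(4))
# mat corners (crop 4, offset 335,145)
mt=unproj((np.array([(93,38),(583,93),(528,600),(33,540)])+.5)/4-.5+[335,145],0,K,T);print(mt.round(4).tolist())
d=tr[0]-tr[1];d/=np.linalg.norm(d);n=np.array([-d[1],d[0],0]);print("tray len",np.linalg.norm(tr[0]-tr[1]),"yaw",np.degrees(np.arctan2(d[1],d[0])),"gap",(st-tr[0])@n, "along",(st-tr.mean(0))@d)
```

```text
[453.2 252.7] [ 0.4778 -0.2816  0.03  ] dims [0.0309 0.0807] yaw 162.4
[375.3 245.3] [ 0.4975 -0.1121  0.03  ] dims [0.08  0.021] yaw 179.4
[457.1 200.6] [ 0.5924 -0.294   0.03  ] dims [0.0259 0.0819] yaw 176.4
[417.6 200.1] [ 0.5955 -0.2075  0.03  ] dims [0.036  0.0816] yaw 175.8
[377.5 194.4] [ 0.6102 -0.1196  0.03  ] dims [0.041  0.0824] yaw 173.0
bed [[0.636, 0.3374, 0.012], [0.6546, 0.0601, 0.012], [0.4363, 0.045, 0.012], [0.4171, 0.3219, 0.012]] [np.float64(0.2194), np.float64(0.2779), np.float64(0.2188), np.float64(0.2776)]
[[0.6306 0.1878 0.037 ]
 [0.4432 0.1736 0.037 ]] [[0.5995 0.2182 0.037 ]
 [0.4695 0.2103 0.037 ]]
[[0.7087, -0.08, 0.0], [0.6697, -0.3569, 0.0], [0.3836, -0.3164, 0.0], [0.4218, -0.0396, 0.0]]
tray len 0.1879171087501593 yaw 4.334916326143562 gap [0.03259979 0.03458827] along [ 0.06523285 -0.06502672]
```

Run:
```python
from h import *
plan([0.4975,-0.112,0.19],89.4)
o,p,Rm=obs();print(Rm.round(3))
```

```text
t 0.2 p [ 0.2269 -0.6088  0.2299] off [0.0403, 0.4271, -0.3709] ang [0.3673, -0.0012, 0.0003] q7 -3.3 F [0.1 0.2 0.4] w 0.0866
[[-0.     0.937  0.349]
 [ 0.001  0.349 -0.937]
 [-1.    -0.    -0.001]]
```

{"method": "drive_tool", "body": {
  "offset": [
    [0,0.2,-0.17],
    [0.02,0.427,-0.371],
    [0.04,0.427,-0.371],
    [0.04,0.427,-0.371],
    [0.04,0.427,-0.371],
    [0.04,0.427,-0.371],
    [0.04,0.427,-0.371],
    [0.04,0.427,-0.371],
    [0.04,0.427,-0.371],
    [0.04,0.427,-0.371]
  ],
  "angular": [
    [0.1,0,0],
    [0.2,0,0],
    [0.3,0,0],
    [0.367,0,0],
    [0.367,0,0],
    [0.367,0,0],
    [0.367,0,0],
    [0.367,0,0],
    [0.367,0,0],
    [0.367,0,0]
  ],
  "fingers": 0,
  "squeeze": 30
}}

```text
time_s: 1.45
tool_pos: [0.4989, -0.1061, 0.1901]
tool_rot: [-179.5, 89.8, 90.4]
force: [-1.1, -0.9, -0.0]
grip_width: 0.0435
```

Run:
```python
from h import *
im,K,T=cam("wrist"); save("w1",im)
plan([0.4975,-0.112,0.042],89.4)
print(proj([[0.4975,-0.112,0.03],[0.4975,-0.112,0.065]],K,T))
```

```text
t 1.5 p [ 0.4982 -0.1086  0.19  ] off [0.148, -0.0005, 0.0037] ang [0.0063, -0.002, 0.0007] q7 -82.5 F [-0.3 -0.1 -0.3] w 0.0436
[[324.67387475 225.05126763]
 [325.44072539 235.91069656]]
```

View pics/w1.png

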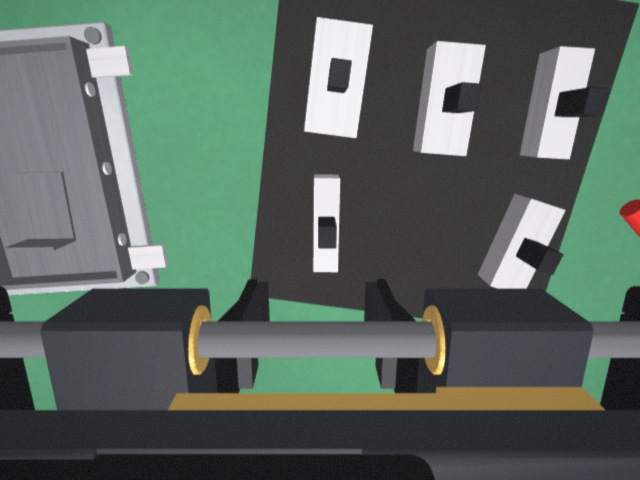

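{"method": "drive_tool", "body": {
  "offset": [
    [0.03,0,0.004],
    [0.09,0,0.004],
    [0.13,0,0.004],
    [0.148,0,0.004],
    [0.148,0,0.004],
    [0.148,0,0.004]
  ],
  "angular": [
    [0.006,0,0],
    [0.006,0,0],
    [0.006,0,0],
    [0.006,0,0],
    [0.006,0,0],
    [0.006,0,0]
  ]
}}

```text
time_s: 2.25
tool_pos: [0.4995, -0.1131, 0.0437]
tool_rot: [114.3, 89.9, 23.7]
force: [-0.9, 0.6, 1.4]
grip_width: 0.0433
```

{"method": "drive_tool", "body": {
  "offset": [
    [0,0,0],
    [0,0,0],
    [0,0,0],
    [0,0,0]
  ],
  "angular": [
    [0,0,0],
    [0,0,0],
    [0,0,0],
    [0,0,0]
  ],
  "fingers": 1
}}

```text
time_s: 2.75
tool_pos: [0.4996, -0.1131, 0.0439]
tool_rot: [108.4, 89.9, 17.8]
force: [-0.5, 0.2, 2.0]
grip_width: 0.0138
```

Run:
```python
from h import *
plan([0.5357,0.1975,0.150],94)
```

```text
t 2.75 p [ 0.4996 -0.1131  0.0439] off [-0.1058, 0.033, -0.3111] ang [-0.0806, -0.0007, -0.0025] q7 -87.1 F [-0.5  0.2  2. ] w 0.0138
```

{"method": "drive_tool", "body": {
  "offset": [
    [-0.04,0,0],
    [-0.09,0,0],
    [-0.106,0.005,-0.05],
    [-0.106,0.02,-0.11],
    [-0.106,0.033,-0.17],
    [-0.106,0.033,-0.23],
    [-0.106,0.033,-0.29],
    [-0.106,0.033,-0.311],
    [-0.106,0.033,-0.311],
    [-0.106,0.033,-0.311]
  ],
  "angular": [
    [0,0,0],
    [0,0,0],
    [-0.02,0,0],
    [-0.04,0,0],
    [-0.06,0,0],
    [-0.08,0,0],
    [-0.08,0,0],
    [-0.08,0,0],
    [-0.08,0,0],
    [-0.08,0,0]
  ]
}}

```text
time_s: 4.0
tool_pos: [0.5356, 0.1954, 0.1495]
tool_rot: [51.9, 89.9, -34.3]
force: [0.0, -1.0, -2.3]
grip_width: 0.0135
```

Run:
```python
from h import *
im,K,T=cam("wrist"); save("w2",im)
plan([0.5357,0.1975,0.150],94)
plan([0.5357,0.1975,0.054],94)
```

```text
t 4.05 p [0.5359 0.195  0.1497] off [-0.0003, 0.0, -0.0025] ang [-0.0034, 0.0009, -0.0015] q7 -117.5 F [-0.2  0.3 -3.2] w 0.0139
t 4.05 p [0.5359 0.195  0.1497] off [0.0957, -0.0001, -0.0026] ang [-0.0034, 0.0009, -0.0015] q7 -117.5 F [-0.2  0.3 -3.2] w 0.0139
```

View pics/w2.png

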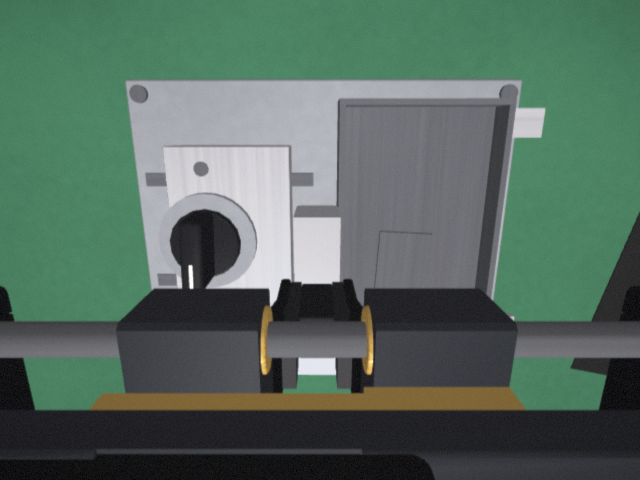

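Run:
```python
from h import *
im=cv2.imread("pics/w2.png"); save("w2c",crop(im,270,90,370,300,3)); 
g=cv2.cvtColor(im,cv2.COLOR_BGR2GRAY).astype(int)
for v in (110,130,155,165,195,205): print(v,g[v,284:346].tolist())
```

```text
110 [178, 177, 179, 177, 178, 179, 181, 180, 178, 180, 180, 181, 179, 180, 178, 181, 179, 178, 182, 181, 181, 182, 184, 183, 180, 184, 183, 183, 183, 182, 180, 184, 183, 184, 181, 180, 180, 180, 179, 182, 180, 183, 183, 179, 182, 182, 182, 181, 180, 181, 180, 180, 176, 145, 78, 80, 111, 111, 115, 114, 113, 117]
130 [179, 181, 177, 180, 182, 179, 176, 180, 177, 179, 180, 181, 179, 184, 182, 184, 182, 179, 181, 182, 183, 182, 180, 183, 182, 182, 182, 182, 183, 183, 184, 182, 181, 179, 184, 183, 184, 180, 183, 182, 182, 183, 179, 181, 181, 183, 181, 184, 184, 183, 183, 185, 174, 126, 75, 94, 113, 114, 115, 118, 118, 118]
155 [214, 212, 216, 213, 183, 119, 120, 153, 181, 186, 188, 186, 185, 184, 185, 187, 188, 186, 185, 186, 188, 185, 184, 183, 183, 184, 180, 183, 181, 182, 182, 181, 183, 183, 185, 185, 184, 181, 184, 185, 185, 185, 184, 183, 186, 185, 181, 184, 181, 185, 186, 186, 174, 102, 80, 111, 115, 114, 118, 115, 117, 113]
165 [212, 215, 216, 210, 187, 130, 116, 141, 178, 183, 181, 181, 184, 182, 180, 185, 183, 182, 184, 182, 184, 184, 184, 183, 182, 186, 184, 185, 186, 187, 188, 182, 186, 185, 184, 184, 180, 182, 182, 182, 182, 183, 184, 181, 181, 181, 180, 181, 184, 181, 182, 180, 167, 87, 77, 113, 117, 117, 117, 114, 116, 119]
195 [216, 216, 216, 220, 216, 183, 122, 125, 165, 180, 183, 183, 186, 183, 183, 185, 183, 184, 182, 184, 183, 184, 184, 183, 183, 188, 182, 184, 183, 184, 184, 183, 182, 183, 184, 183, 184, 183, 183, 187, 182, 183, 184, 187, 181, 181, 181, 185, 182, 180, 182, 178, 147, 79, 91, 115, 119, 115, 117, 115, 116, 115]
205 [218, 218, 220, 221, 215, 190, 122, 119, 152, 182, 185, 185, 182, 169, 158, 158, 158, 148, 147, 147, 148, 150, 147, 149, 150, 147, 149, 148, 148, 148, 151, 145, 147, 148, 146, 146, 144, 142, 145, 147, 144, 146, 143, 146, 147, 148, 147, 146, 146, 148, 154, 151, 113, 79, 92, 114, 118, 118, 118, 114, 116, 117]
```

View pics/w2c.png

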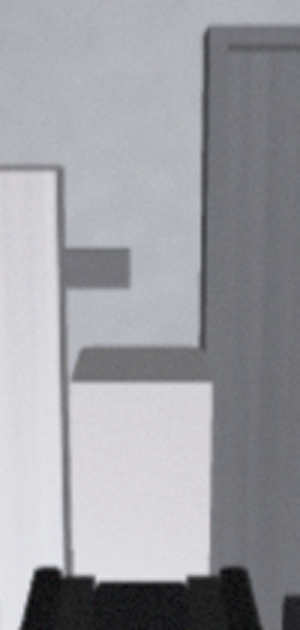

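Run:
```python
from h import *
o,p,Rm=obs()
c=vision.read_camera("wrist");K=np.array(c["intrinsics"])
T=np.eye(4);T[:3,:3]=Rm;T[:3,3]=p;T=T@np.array(c["T_tool_cam"])
s=unproj([(288.4,155),(288.6,165),(289.4,195),(289.5,205)],.037,K,T)
t=unproj([(339,110),(338.7,130),(338.3,155),(338.0,165),(337.8,195)],.037,K,T)
print(s.round(4),t.round(4))
for a in(s,t):
    q=np.polyfit(a[:,0],a[:,1],1);print(np.degrees(np.arctan(q[0])),np.polyval(q,.5359),np.polyval(q,.58))
print(p)
```

```text
[[0.593  0.2182 0.037 ]
 [0.5864 0.2177 0.037 ]
 [0.566  0.2162 0.037 ]
 [0.559  0.2158 0.037 ]] [[0.624  0.1866 0.037 ]
 [0.6115 0.1857 0.037 ]
 [0.5953 0.1846 0.037 ]
 [0.5887 0.1843 0.037 ]
 [0.5683 0.1827 0.037 ]]
4.142827508077953 0.21407130216545836 0.21726556453984083
3.9093172021133653 0.18057750955049867 0.18359115070576557
[0.53585305 0.1950347  0.14966246]
```

Run:
```python
from h import *
o,p,Rm=obs()
c=vision.read_camera("wrist");K=np.array(c["intrinsics"])
T=np.eye(4);T[:3,:3]=Rm;T[:3,3]=p;T=T@np.array(c["T_tool_cam"])
im=cv2.imread("pics/w2.png");g=cv2.cvtColor(im,cv2.COLOR_BGR2GRAY).astype(int)
for v in (222,240,260,275): print(v,g[v,286:300].tolist(),g[v,334:346].tolist())
for v in(222,275): 
  a=unproj([(293.5,v),(340.5,v)],.1358,K,T); tl=(a-p)@Rm; print(a.round(4).tolist(),tl.round(4).tolist())
plan([0.5358,0.1974,0.057],94)
```

```text
222 [222, 220, 220, 205, 149, 118, 145, 197, 211, 212, 214, 215, 209, 212] [210, 209, 210, 210, 210, 206, 179, 129, 116, 119, 117, 116]
240 [222, 222, 224, 220, 184, 120, 128, 179, 210, 215, 214, 217, 216, 214] [213, 212, 212, 212, 211, 204, 164, 124, 116, 111, 114, 116]
260 [224, 225, 224, 220, 201, 130, 123, 156, 206, 219, 219, 217, 216, 218] [217, 215, 216, 217, 216, 204, 134, 120, 120, 117, 115, 116]
275 [224, 226, 224, 223, 214, 155, 118, 128, 178, 216, 220, 221, 222, 220] [217, 217, 218, 218, 215, 189, 131, 121, 121, 115, 117, 118]
[[0.57, 0.208, 0.1358], [0.5714, 0.1871, 0.1358]] [[0.0141, 0.0348, -0.0106], [0.0141, 0.0348, 0.0103]]
[[0.5449, 0.2067, 0.1358], [0.5463, 0.185, 0.1358]] [[0.0141, 0.0096, -0.011], [0.0141, 0.0096, 0.0108]]
t 4.15 p [0.536  0.1953 0.15  ] off [0.093, -0.0003, -0.0021] ang [-0.0036, 0.0004, -0.0021] q7 -117.5 F [ 0.3 -1.  -3.2] w 0.0139
```

{"method": "drive_tool", "body": {
  "offset": [
    [0,0,-0.002],
    [0.03,0,-0.002],
    [0.06,0,-0.002],
    [0.08,0,-0.002],
    [0.09,0,-0.002],
    [0.0935,0,-0.002],
    [0.0935,0,-0.002],
    [0.0935,0,-0.002],
    [0.0935,0,-0.002]
  ],
  "angular": [
    [-0.003,0,0],
    [-0.003,0,0],
    [-0.003,0,0],
    [-0.003,0,0],
    [-0.003,0,0],
    [-0.003,0,0],
    [-0.003,0,0],
    [-0.003,0,0],
    [-0.003,0,0]
  ]
}}

```text
time_s: 5.28
tool_pos: [0.5365, 0.1974, 0.0571]
tool_rot: [84.9, 89.8, -1.2]
force: [-0.3, -0.7, -2.4]
grip_width: 0.0138
```

Run:
```python
from h import *
plan([0.5358,0.1974,0.0559],94)
```

```text
t 5.28 p [0.5365 0.1974 0.0571] off [0.0012, -0.0007, -0.0] ang [-0.0006, 0.0003, -0.0033] q7 -121.2 F [-0.3 -0.7 -2.4] w 0.0138
```

{"method": "drive_tool", "body": {
  "offset": [
    [0.002,0,0],
    [0.002,0,0],
    [-0.03,0,0],
    [-0.08,0,0],
    [-0.1,0,0],
    [-0.1,-0.01,0.06],
    [-0.1,-0.03,0.12],
    [-0.1,-0.05,0.18],
    [-0.1,-0.058,0.24],
    [-0.1,-0.058,0.3]
  ],
  "angular": [
    [0,0,0],
    [0,0,0],
    [0,0,0],
    [0,0,0],
    [0,0,0],
    [0,0,0],
    [0,0,0],
    [0,0,0],
    [0,0,0],
    [0,0,0]
  ]
}}

```text
time_s: 6.52
tool_pos: [0.4978, -0.108, 0.1563]
tool_rot: [65.2, 89.9, -20.8]
force: [1.0, -0.7, -2.2]
grip_width: 0.0138
```

Run:
```python
from h import *
plan([0.4996,-0.1131,0.0455],90)
```

```text
t 6.53 p [ 0.4978 -0.108   0.1563] off [0.1108, 0.0012, 0.0051] ang [0.0688, 0.001, -0.0024] q7 -79.4 F [ 1.  -0.7 -2.2] w 0.0138
```

{"method": "drive_tool", "body": {
  "offset": [
    [0,0.001,0.005],
    [0.04,0.001,0.005],
    [0.08,0.001,0.005],
    [0.1,0.001,0.005],
    [0.112,0.001,0.005],
    [0.113,0.001,0.005],
    [0.113,0.001,0.005],
    [0.113,0.001,0.005]
  ],
  "angular": [
    [0.03,0,0],
    [0.068,0,0],
    [0.068,0,0],
    [0.068,0,0],
    [0.068,0,0],
    [0.068,0,0],
    [0.068,0,0],
    [0.068,0,0]
  ]
}}

```text
time_s: 7.52
tool_pos: [0.4995, -0.113, 0.0434]
tool_rot: [69.6, 89.8, -20.4]
force: [-0.9, 0.8, -2.9]
grip_width: 0.0137
```

{"method": "drive_tool", "body": {
  "offset": [
    [0,0,0],
    [0,0,0],
    [0,0,0],
    [-0.05,0,0],
    [-0.11,0,0],
    [-0.14,0,0.04]
  ],
  "angular": [
    [0,0,0],
    [0,0,0],
    [0,0,0],
    [0,0,0],
    [0,0,0],
    [0,0,0]
  ],
  "fingers": 0
}}

```text
time_s: 8.28
tool_pos: [0.5015, -0.1501, 0.1875]
tool_rot: [75.8, 89.5, -13.8]
force: [0.5, -1.0, 0.3]
grip_width: 0.0434
```

Run:
```python
from h import *
im,K,T=cam("wrist"); save("w3",im)
plan([0.5924,-0.294,0.18],86.4)
```

```text
t 8.32 p [ 0.5018 -0.16    0.1904] off [0.0127, 0.0908, 0.1336] ang [0.0598, 0.0084, -0.0123] q7 -77.9 F [ 1.  -5.9  1.8] w 0.0433
```

View pics/w3.png

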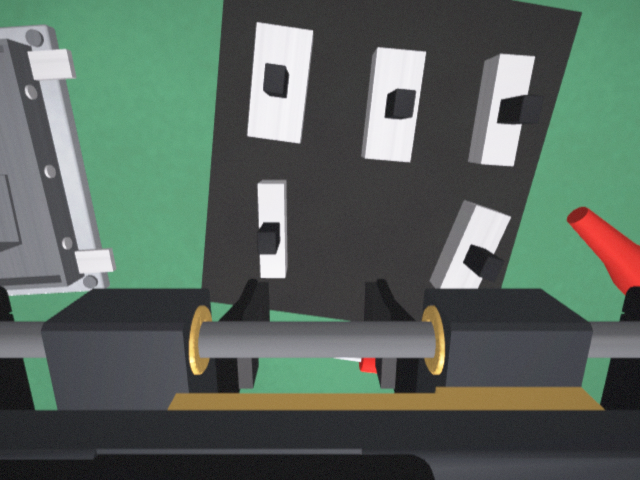

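{"method": "drive_tool", "body": {
  "offset": [
    [0,0.045,0.065],
    [0.01,0.091,0.125],
    [0.012,0.091,0.134],
    [0.012,0.091,0.134],
    [0.012,0.091,0.134],
    [0.012,0.091,0.134]
  ],
  "angular": [
    [0.06,0,0],
    [0.06,0.008,-0.012],
    [0.06,0.008,-0.012],
    [0.06,0.008,-0.012],
    [0.06,0.008,-0.012],
    [0.06,0.008,-0.012]
  ]
}}

```text
time_s: 9.07
tool_pos: [0.5927, -0.2927, 0.1812]
tool_rot: [72.6, 90.0, -20.9]
force: [0.0, -0.5, -0.3]
grip_width: 0.0433
```

Run:
```python
from h import *
im,K,T=cam("wrist"); save("w4",im)
plan([0.5924,-0.294,0.042],86.4)
print(proj([[0.5924,-0.294,0.03],[0.5924,-0.294,0.065]],K,T))
```

```text
t 9.12 p [ 0.5927 -0.2929  0.1814] off [0.1394, -0.0004, 0.0011] ang [0.0018, 0.0006, -0.001] q7 -76.0 F [-0.7 -0.6 -0.2] w 0.0439
[[318.46880432 226.26091736]
 [318.68840396 237.57358178]]
```

View pics/w4.png

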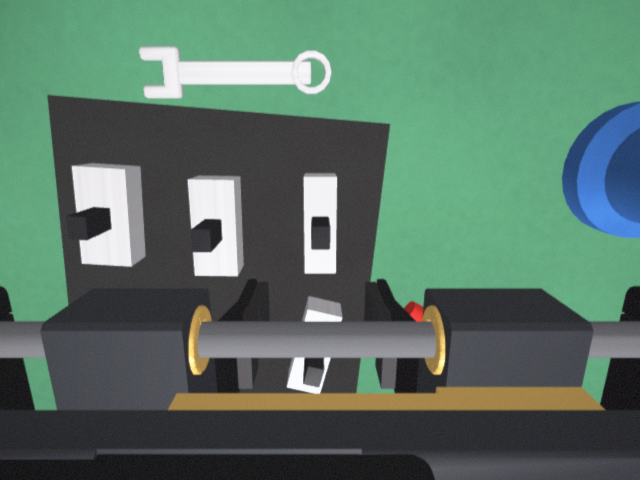

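{"method": "drive_tool", "body": {
  "offset": [
    [0.03,0,0.0015],
    [0.08,0,0.0015],
    [0.12,0,0.0015],
    [0.139,0,0.0015],
    [0.139,0,0.0015],
    [0.139,0,0.0015]
  ],
  "angular": [
    [0,0,0],
    [0,0,0],
    [0,0,0],
    [0,0,0],
    [0,0,0],
    [0,0,0]
  ]
}}

```text
time_s: 9.88
tool_pos: [0.5942, -0.2948, 0.0446]
tool_rot: [64.6, 89.7, -28.9]
force: [-0.0, -0.0, 0.7]
grip_width: 0.0439
```

{"method": "drive_tool", "body": {
  "offset": [
    [0,0,0],
    [0,0,0],
    [0,0,0],
    [0,0,0]
  ],
  "angular": [
    [0,0,0],
    [0,0,0],
    [0,0,0],
    [0,0,0]
  ],
  "fingers": 1
}}

```text
time_s: 10.38
tool_pos: [0.5942, -0.2949, 0.0447]
tool_rot: [64.0, 89.7, -29.5]
force: [-0.2, -0.5, 0.3]
grip_width: 0.0139
```

Run:
```python
from h import *
plan([0.5358,0.1974,0.150],94)
```

```text
t 10.38 p [ 0.5942 -0.2949  0.0447] off [-0.1067, -0.0878, -0.4877] ang [-0.1307, 0.0024, -0.0042] q7 -78.0 F [-0.2 -0.5  0.3] w 0.0139
```

{"method": "drive_tool", "body": {
  "offset": [
    [-0.04,0,0],
    [-0.09,0,0],
    [-0.107,-0.01,-0.06],
    [-0.107,-0.02,-0.12],
    [-0.107,-0.03,-0.18],
    [-0.107,-0.05,-0.24],
    [-0.107,-0.065,-0.3],
    [-0.107,-0.08,-0.36],
    [-0.107,-0.088,-0.42],
    [-0.107,-0.088,-0.488]
  ],
  "angular": [
    [0,0,0],
    [0,0,0],
    [-0.02,0,0],
    [-0.04,0,0],
    [-0.06,0,0],
    [-0.08,0,0],
    [-0.13,0,-0.004],
    [-0.13,0,-0.004],
    [-0.13,0,-0.004],
    [-0.13,0,-0.004]
  ]
}}

```text
time_s: 11.62
tool_pos: [0.5344, 0.1935, 0.1501]
tool_rot: [-2.3, 89.8, -88.4]
force: [1.7, 0.0, -2.2]
grip_width: 0.0139
```

Run:
```python
from h import *
plan([0.5358,0.1974,0.0572],94)
```

```text
t 11.62 p [0.5344 0.1935 0.1501] off [0.0929, 0.0017, -0.0042] ang [-0.0012, 0.0037, 0.0002] q7 -117.2 F [ 1.7  0.  -2.2] w 0.0139
```

{"method": "drive_tool", "body": {
  "offset": [
    [0,0.0015,-0.004],
    [0,0.0015,-0.004],
    [0.03,0.0015,-0.004],
    [0.06,0.0015,-0.004],
    [0.075,0.0015,-0.004],
    [0.085,0.0015,-0.004],
    [0.093,0.0015,-0.004],
    [0.093,0.0015,-0.004],
    [0.093,0.0015,-0.004],
    [0.093,0.0015,-0.004]
  ],
  "angular": [
    [0,0,0],
    [0,0,0],
    [0,0,0],
    [0,0,0],
    [0,0,0],
    [0,0,0],
    [0,0,0],
    [0,0,0],
    [0,0,0],
    [0,0,0]
  ]
}}

```text
time_s: 12.88
tool_pos: [0.5358, 0.1974, 0.0575]
tool_rot: [8.2, 89.8, -77.8]
force: [0.3, -0.8, -2.6]
grip_width: 0.0139
```

Run:
```python
from h import *
plan([0.5358,0.1974,0.0572],94)
```

```text
t 12.88 p [0.5358 0.1974 0.0575] off [0.0003, -0.0, 0.0] ang [-0.001, 0.0036, -0.0005] q7 -121.2 F [ 0.3 -0.8 -2.6] w 0.0139
```

{"method": "drive_tool", "body": {
  "offset": [
    [0,0,0],
    [-0.04,0,0],
    [-0.09,0,0],
    [-0.1,0.005,0.06],
    [-0.1,0.02,0.12],
    [-0.1,0.04,0.18],
    [-0.1,0.06,0.24],
    [-0.1,0.075,0.3],
    [-0.1,0.085,0.36],
    [-0.1,0.09,0.42]
  ],
  "angular": [
    [0,0,0],
    [0,0,0],
    [0,0,0],
    [0,0,0],
    [0,0,0],
    [0,0,0],
    [0,0,0],
    [0,0,0],
    [0,0,0],
    [0,0,0]
  ]
}}

```text
time_s: 14.12
tool_pos: [0.6549, -0.2169, 0.159]
tool_rot: [14.8, 89.8, -71.3]
force: [0.3, 1.1, -0.8]
grip_width: 0.0138
```

Run:
```python
from h import *
plan([0.5942,-0.2949,0.0450],86.4)
```

```text
t 14.12 p [ 0.6549 -0.2169  0.159 ] off [0.1142, -0.066, 0.0732] ang [0.1318, 0.0034, -0.0011] q7 -78.8 F [ 0.3  1.1 -0.8] w 0.0138
```

{"method": "drive_tool", "body": {
  "offset": [
    [0,-0.033,0.04],
    [0,-0.066,0.073],
    [0,-0.066,0.073],
    [0.04,-0.066,0.073],
    [0.08,-0.066,0.073],
    [0.1,-0.066,0.073],
    [0.113,-0.066,0.073],
    [0.115,-0.066,0.073],
    [0.115,-0.066,0.073]
  ],
  "angular": [
    [0.05,0,0],
    [0.1,0,0],
    [0.132,0,0],
    [0.132,0.003,0],
    [0.132,0.003,0],
    [0.132,0.003,0],
    [0.132,0.003,0],
    [0.132,0.003,0],
    [0.132,0.003,0]
  ]
}}

```text
time_s: 15.25
tool_pos: [0.595, -0.2948, 0.0452]
tool_rot: [72.9, 89.8, -20.7]
force: [0.1, 0.5, -0.9]
grip_width: 0.0142
```

Run:
```python
from h import *
plan([0.5942,-0.2949,0.0450],86.4)
```

```text
t 15.25 p [ 0.595  -0.2948  0.0452] off [0.0002, -0.0008, 0.0002] ang [-0.0001, 0.0008, -0.0027] q7 -79.0 F [ 0.1  0.5 -0.9] w 0.0142
```

{"method": "drive_tool", "body": {
  "offset": [
    [0.001,0,0],
    [0,0,0],
    [0,0,0],
    [-0.05,0,0],
    [-0.1,0,0],
    [-0.13,-0.05,-0.005],
    [-0.138,-0.11,-0.01],
    [-0.138,-0.118,-0.005],
    [-0.138,-0.118,-0.005],
    [-0.138,-0.118,-0.005]
  ],
  "angular": [
    [0,0,0],
    [0,0,0],
    [0,0,0],
    [0,0,0],
    [0,0,0],
    [0.05,0,0],
    [0.15,0,0],
    [0.24,0,0],
    [0.24,0,0],
    [0.24,0,0]
  ],
  "fingers": 0
}}

```text
time_s: 16.5
tool_pos: [0.4781, -0.2819, 0.1831]
tool_rot: [93.7, 89.8, -13.6]
force: [0.4, -0.2, -0.2]
grip_width: 0.0435
```

Run:
```python
from h import *
im,K,T=cam("wrist"); save("w5",im)
plan([0.4778,-0.2816,0.042],72.4)
print(proj([[0.4778,-0.2816,0.03],[0.4778,-0.2816,0.065]],K,T))
```

```text
t 16.55 p [ 0.4783 -0.2818  0.1829] off [0.1409, -0.001, 0.0] ang [0.0066, -0.0005, -0.0033] q7 -82.9 F [-0.3 -0.  -0.2] w 0.0433
[[316.37959921 226.37670594]
 [316.33573278 237.49698244]]
```

View pics/w5.png

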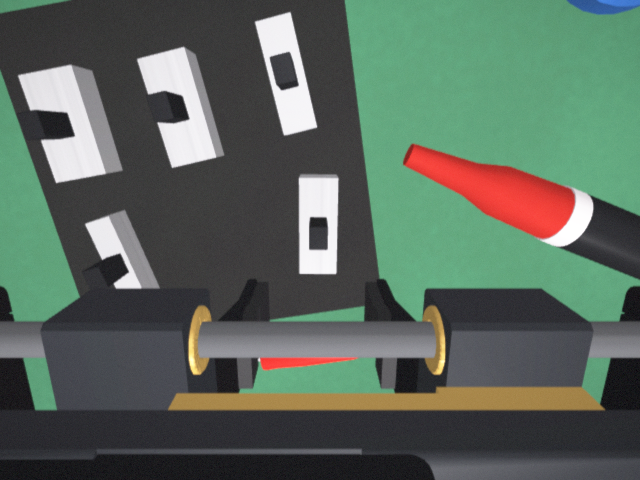

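{"method": "drive_tool", "body": {
  "offset": [
    [0.03,0,0.001],
    [0.08,0,0.001],
    [0.12,0,0.001],
    [0.141,0,0.001],
    [0.141,0,0.001],
    [0.141,0,0.001]
  ],
  "angular": [
    [0.005,0,-0.003],
    [0.005,0,-0.003],
    [0.005,0,-0.003],
    [0.005,0,-0.003],
    [0.005,0,-0.003],
    [0.005,0,-0.003]
  ]
}}

```text
time_s: 17.3
tool_pos: [0.4797, -0.2828, 0.0427]
tool_rot: [113.0, 89.9, 5.6]
force: [-0.1, -0.0, -0.2]
grip_width: 0.0437
```

{"method": "drive_tool", "body": {
  "offset": [
    [0,0,0],
    [0,0,0],
    [0,0,0],
    [0,0,0]
  ],
  "angular": [
    [0,0,0],
    [0,0,0],
    [0,0,0],
    [0,0,0]
  ],
  "fingers": 1
}}

```text
time_s: 17.8
tool_pos: [0.4797, -0.283, 0.043]
tool_rot: [100.3, 89.9, -7.1]
force: [1.2, 0.6, -0.3]
grip_width: 0.0136
```

Run:
```python
from h import *
plan([0.5358,0.1974,0.150],94)
```

```text
t 17.8 p [ 0.4797 -0.283   0.043 ] off [-0.107, -0.0904, -0.4752] ang [-0.3745, 0.0, -0.0021] q7 -86.6 F [ 1.2  0.6 -0.3] w 0.0136
```

{"method": "drive_tool", "body": {
  "offset": [
    [-0.04,0,0],
    [-0.09,0,0],
    [-0.107,-0.01,-0.06],
    [-0.107,-0.02,-0.12],
    [-0.107,-0.03,-0.18],
    [-0.107,-0.05,-0.24],
    [-0.107,-0.065,-0.3],
    [-0.107,-0.08,-0.36],
    [-0.107,-0.09,-0.42],
    [-0.107,-0.09,-0.475]
  ],
  "angular": [
    [0,0,0],
    [-0.05,0,0],
    [-0.1,0,0],
    [-0.15,0,0],
    [-0.2,0,0],
    [-0.25,0,0],
    [-0.3,0,0],
    [-0.374,0,-0.002],
    [-0.374,0,-0.002],
    [-0.374,0,-0.002]
  ]
}}

```text
time_s: 19.05
tool_pos: [0.5352, 0.1992, 0.1496]
tool_rot: [-37.1, 89.9, -123.0]
force: [0.7, 0.2, -1.9]
grip_width: 0.0135
```

{"method": "drive_tool", "body": {
  "offset": [
    [0,0,-0.004],
    [0,0,-0.004],
    [0,0,-0.004]
  ],
  "angular": [
    [0,0,0],
    [0,0,0],
    [0,0,0]
  ]
}}

```text
time_s: 19.42
tool_pos: [0.535, 0.2009, 0.1492]
tool_rot: [-27.2, 89.8, -113.3]
force: [-0.3, 0.8, -2.8]
grip_width: 0.0139
```

Run:
```python
from h import *
plan([0.5358,0.1974,0.085],94)
im,K,T=cam("wrist"); save("w6",im)
```

```text
t 19.43 p [0.535  0.2009 0.1492] off [0.0642, 0.0006, 0.0034] ang [-0.002, 0.0024, 0.0012] q7 -119.7 F [-0.3  0.8 -2.8] w 0.0139
```

View pics/w6.png

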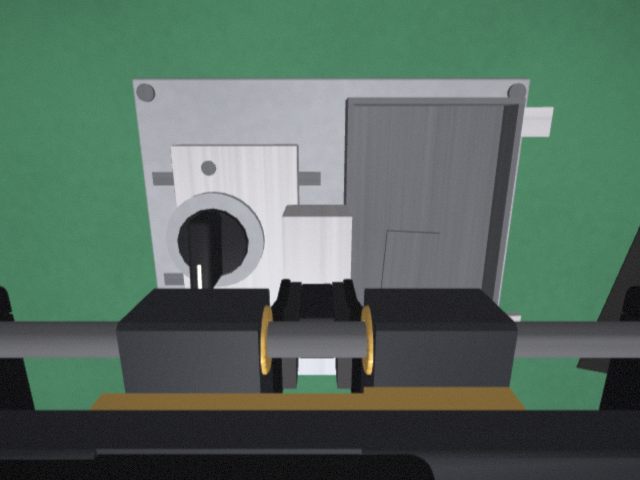

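{"method": "drive_tool", "body": {
  "offset": [
    [0,0.0006,0.0034],
    [0.03,0.0006,0.0034],
    [0.06,0.0006,0.0034],
    [0.064,0.0006,0.0034],
    [0.064,0.0006,0.0034],
    [0.064,0.0006,0.0034]
  ],
  "angular": [
    [0,0.002,0.001],
    [0,0.002,0.001],
    [0,0.002,0.001],
    [0,0.002,0.001],
    [0,0.002,0.001],
    [0,0.002,0.001]
  ]
}}

```text
time_s: 20.23
tool_pos: [0.537, 0.1976, 0.0869]
tool_rot: [94.1, 89.8, 8.0]
force: [-0.1, 0.4, -2.5]
grip_width: 0.0138
```

Run:
```python
from h import *
im,K,T=cam("wrist"); save("w7",crop(im,220,60,420,300,2.5)); cv2.imwrite("pics/w7f.png",im)
plan([0.5358,0.1974,0.0555],94)
```

```text
t 20.27 p [0.5369 0.1977 0.0868] off [0.0313, -0.0012, 0.0002] ang [-0.0025, -0.0002, -0.0025] q7 -121.7 F [-0.5  0.6 -3.1] w 0.0143
```

View pics/w7.png

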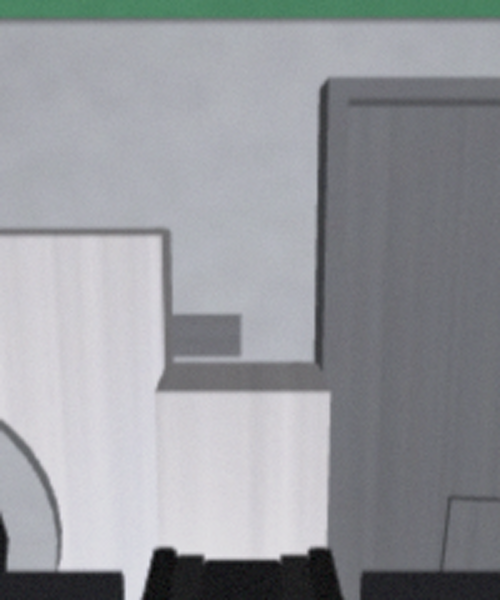

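{"method": "drive_tool", "body": {
  "offset": [
    [0.006,0,0.0003],
    [0.012,0,0.0003],
    [0.018,0,0.0003],
    [0.024,0,0.0003],
    [0.03,0,0.0003],
    [0.032,0,0.0003],
    [0.032,0,0.0003],
    [0.032,0,0.0003]
  ],
  "angular": [
    [-0.002,0,-0.002],
    [-0.002,0,-0.002],
    [-0.002,0,-0.002],
    [-0.002,0,-0.002],
    [-0.002,0,-0.002],
    [-0.002,0,-0.002],
    [-0.002,0,-0.002],
    [-0.002,0,-0.002]
  ]
}}

```text
time_s: 21.28
tool_pos: [0.5368, 0.1974, 0.055]
tool_rot: [64.7, 90.0, -21.3]
force: [-3.2, -1.1, 2.6]
grip_width: 0.0139
```

Run:
```python
from h import *
plan([0.5358,0.1974,0.0550],94)
im,K,T=cam("side"); save("s1",crop(im,170,240,370,400,4)[:600])
```

```text
t 21.27 p [0.5368 0.1974 0.055 ] off [0.0, -0.001, -0.0001] ang [-0.0005, 0.0001, -0.0002] q7 -123.0 F [-3.2 -1.1  2.6] w 0.0139
```

View pics/s1.png

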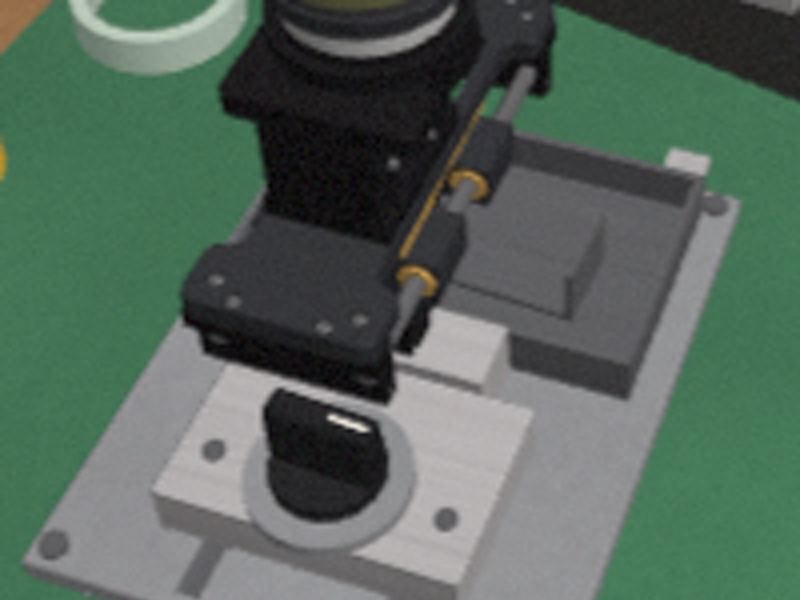

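{"method": "drive_tool", "body": {
  "offset": [
    [-0.01,0,0],
    [-0.05,0,0],
    [-0.1,0,0],
    [-0.1,-0.005,0.06],
    [-0.1,-0.02,0.12],
    [-0.1,-0.04,0.18],
    [-0.1,-0.06,0.24],
    [-0.1,-0.075,0.3],
    [-0.1,-0.079,0.36],
    [-0.1,-0.079,0.393]
  ],
  "angular": [
    [0,0,0],
    [0,0,0],
    [0,0,0],
    [0.02,0,0],
    [0.04,0,0],
    [0.06,0,0],
    [0.07,0,0],
    [0.07,0,0],
    [0.07,0,0],
    [0.07,0,0]
  ]
}}

```text
time_s: 22.58
tool_pos: [0.4846, -0.2046, 0.1556]
tool_rot: [32.5, 89.8, -57.8]
force: [-0.3, 0.5, -2.6]
grip_width: 0.0137
```

Run:
```python
from h import *
plan([0.485,-0.2,0.0436],90)
im,K,T=cam("top"); save("t2",crop(im,335,145,495,305,4)[:600])
```

```text
t 22.57 p [ 0.4846 -0.2046  0.1556] off [0.112, 0.0002, -0.0048] ang [-0.0052, 0.0023, -0.0015] q7 -74.1 F [-0.3  0.5 -2.6] w 0.0137
```

View pics/t2.png

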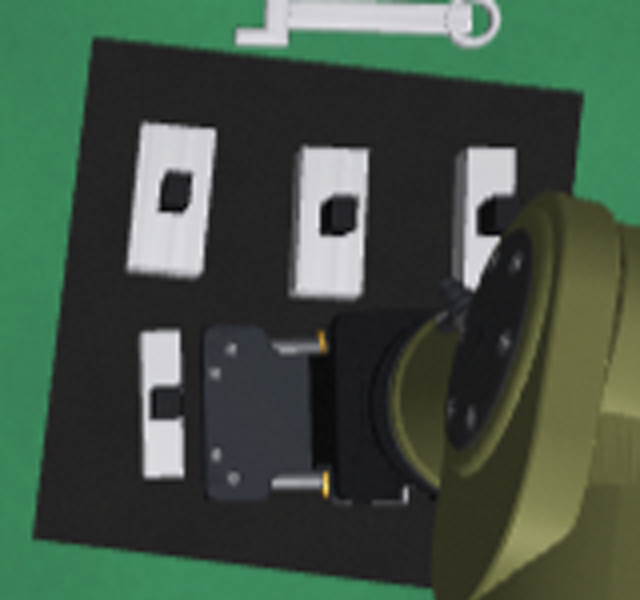

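{"method": "drive_tool", "body": {
  "offset": [
    [0,0,-0.005],
    [0.04,0,-0.005],
    [0.08,0,-0.005],
    [0.1,0,-0.005],
    [0.111,0,-0.005],
    [0.1125,0,-0.005],
    [0.1125,0,-0.005],
    [0.1125,0,-0.005]
  ],
  "angular": [
    [-0.005,0.002,-0.001],
    [-0.005,0.002,-0.001],
    [-0.005,0.002,-0.001],
    [-0.005,0.002,-0.001],
    [-0.005,0.002,-0.001],
    [-0.005,0.002,-0.001],
    [-0.005,0.002,-0.001],
    [-0.005,0.002,-0.001]
  ]
}}

```text
time_s: 23.62
tool_pos: [0.4854, -0.2046, 0.0438]
tool_rot: [35.1, 89.8, -55.2]
force: [0.6, 0.0, -2.9]
grip_width: 0.0141
```

Run:
```python
from h import *
plan([0.5955,-0.2082,0.18],85.8)
```

```text
t 23.62 p [ 0.4854 -0.2046  0.0438] off [-0.1359, 0.1104, 0.0036] ang [0.0692, 0.0032, -0.0024] q7 -78.3 F [ 0.6  0.  -2.9] w 0.0141
```

{"method": "drive_tool", "body": {
  "offset": [
    [0.001,0,0],
    [0.0005,0,0],
    [0,0,0],
    [-0.05,0,0],
    [-0.1,0,0],
    [-0.13,0.05,0.003],
    [-0.136,0.11,0.0036],
    [-0.136,0.11,0.0036],
    [-0.136,0.11,0.0036],
    [-0.136,0.11,0.0036]
  ],
  "angular": [
    [0,0,0],
    [0,0,0],
    [0,0,0],
    [0,0,0],
    [0,0,0],
    [0.05,0,0],
    [0.069,0.003,-0.002],
    [0.069,0.003,-0.002],
    [0.069,0.003,-0.002],
    [0.069,0.003,-0.002]
  ],
  "fingers": 0
}}

```text
time_s: 24.88
tool_pos: [0.5939, -0.2085, 0.1802]
tool_rot: [-15.2, 89.9, -109.5]
force: [0.8, 0.4, -0.5]
grip_width: 0.0435
```

Run:
```python
from h import *
im,K,T=cam("wrist"); save("w8",im)
plan([0.5955,-0.2082,0.042],85.8)
print(proj([[0.5955,-0.2082,0.03],[0.5955,-0.2082,0.065]],K,T))
```

```text
t 24.93 p [ 0.594  -0.2085  0.1804] off [0.1384, 0.0014, -0.0006] ang [-0.0004, 0.0013, -0.0001] q7 -85.4 F [ 0.2  0.4 -0.3] w 0.0435
[[316.17299721 224.30170907]
 [316.1560427  235.48877383]]
```

View pics/w8.png

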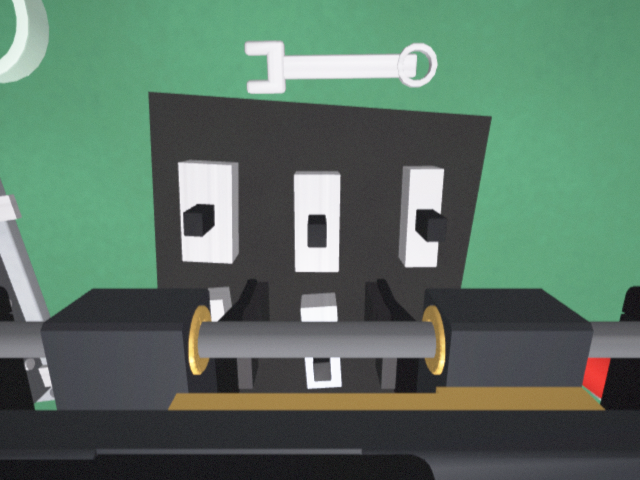

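{"method": "drive_tool", "body": {
  "offset": [
    [0.03,0.002,-0.0005],
    [0.08,0.002,-0.0005],
    [0.12,0.002,-0.0005],
    [0.138,0.002,-0.0005],
    [0.138,0.002,-0.0005],
    [0.138,0.002,-0.0005]
  ],
  "angular": [
    [0,0,0],
    [0,0,0],
    [0,0,0],
    [0,0,0],
    [0,0,0],
    [0,0,0]
  ]
}}

```text
time_s: 25.68
tool_pos: [0.5974, -0.2088, 0.0445]
tool_rot: [55.4, 89.8, -38.9]
force: [0.2, 0.5, -0.3]
grip_width: 0.0435
```

{"method": "drive_tool", "body": {
  "offset": [
    [0,0,0],
    [0,0,0],
    [0,0,0],
    [0,0,0]
  ],
  "angular": [
    [0,0,0],
    [0,0,0],
    [0,0,0],
    [0,0,0]
  ],
  "fingers": 1
}}

```text
time_s: 26.18
tool_pos: [0.5975, -0.2089, 0.0446]
tool_rot: [54.2, 89.8, -40.0]
force: [-0.7, 0.4, 1.5]
grip_width: 0.014
```

Run:
```python
from h import *
plan([0.5358,0.1974,0.150],94)
```

```text
t 26.18 p [ 0.5975 -0.2089  0.0446] off [-0.1067, -0.0911, -0.4004] ang [-0.1437, 0.0027, -0.0033] q7 -88.7 F [-0.7  0.4  1.5] w 0.014
```

{"method": "drive_tool", "body": {
  "offset": [
    [-0.04,0,0],
    [-0.09,0,0],
    [-0.107,-0.01,-0.06],
    [-0.107,-0.03,-0.12],
    [-0.107,-0.05,-0.18],
    [-0.107,-0.07,-0.24],
    [-0.107,-0.085,-0.3],
    [-0.107,-0.091,-0.36],
    [-0.107,-0.091,-0.4],
    [-0.107,-0.091,-0.4]
  ],
  "angular": [
    [0,0,0],
    [0,0,0],
    [-0.03,0,0],
    [-0.06,0,0],
    [-0.09,0,0],
    [-0.12,0,0],
    [-0.144,0.002,-0.003],
    [-0.144,0.002,-0.003],
    [-0.144,0.002,-0.003],
    [-0.144,0.002,-0.003]
  ]
}}

```text
time_s: 27.42
tool_pos: [0.5342, 0.2019, 0.15]
tool_rot: [-157.6, 89.9, 116.9]
force: [-0.5, -0.2, -2.6]
grip_width: 0.0137
```

Run:
```python
from h import *
plan([0.5358,0.1974,0.0816],94)
```

```text
t 27.43 p [0.5342 0.2019 0.15  ] off [0.0684, 0.0013, 0.0048] ang [0.0078, -0.002, 0.0008] q7 -118.9 F [-0.5 -0.2 -2.6] w 0.0137
```

{"method": "drive_tool", "body": {
  "offset": [
    [0,0.001,0.0048],
    [0.03,0.001,0.0048],
    [0.055,0.001,0.0048],
    [0.065,0.001,0.0048],
    [0.0665,0.001,0.0048],
    [0.068,0.001,0.0048],
    [0.0695,0.001,0.0048],
    [0.0695,0.001,0.0048],
    [0.0695,0.001,0.0048]
  ],
  "angular": [
    [0.007,-0.002,0],
    [0.007,-0.002,0],
    [0.007,-0.002,0],
    [0.007,-0.002,0],
    [0.007,-0.002,0],
    [0.007,-0.002,0],
    [0.007,-0.002,0],
    [0.007,-0.002,0],
    [0.007,-0.002,0]
  ]
}}

```text
time_s: 28.55
tool_pos: [0.536, 0.1975, 0.0811]
tool_rot: [104.8, 90.0, 18.9]
force: [0.7, 0.2, -0.7]
grip_width: 0.0139
```

{"method": "drive_tool", "body": {
  "offset": [
    [0.001,0,0],
    [0.002,0,0],
    [0.003,0,0],
    [0.003,0,0],
    [0.003,0,0]
  ],
  "angular": [
    [0,0,0],
    [0,0,0],
    [0,0,0],
    [0,0,0],
    [0,0,0]
  ]
}}

```text
time_s: 29.18
tool_pos: [0.5364, 0.1976, 0.0807]
tool_rot: [42.5, 89.9, -43.4]
force: [-6.4, -3.4, 15.6]
grip_width: 0.0138
```

Run:
```python
from h import *
plan([0.5975,-0.2089,0.15],85.8)
im,K,T=cam("side"); save("s2",crop(im,170,240,370,400,4)[:600])
```

```text
t 29.18 p [0.5364 0.1976 0.0807] off [-0.0687, 0.0324, 0.4099] ang [0.1438, 0.0013, -0.0013] q7 -121.8 F [-6.4 -3.4 15.6] w 0.0138
```

View pics/s2.png

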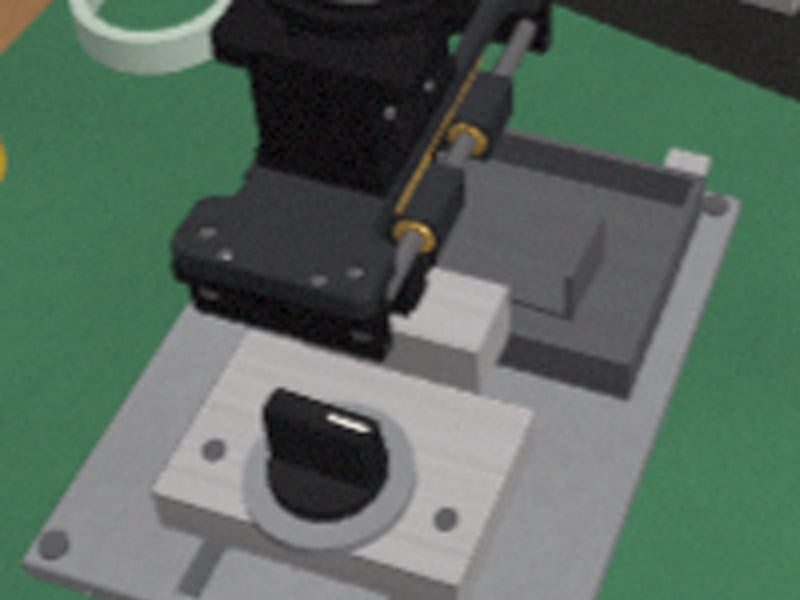

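{"method": "drive_tool", "body": {
  "offset": [
    [-0.01,0,0],
    [-0.05,0,0],
    [-0.07,0,0.04],
    [-0.07,0,0.1],
    [-0.07,0.005,0.16],
    [-0.07,0.01,0.22],
    [-0.07,0.02,0.28],
    [-0.07,0.032,0.34],
    [-0.07,0.032,0.4],
    [-0.07,0.032,0.41]
  ],
  "angular": [
    [0,0,0],
    [0,0,0],
    [0,0,0],
    [0.03,0,0],
    [0.06,0,0],
    [0.09,0,0],
    [0.12,0,0],
    [0.143,0,0],
    [0.143,0,0],
    [0.143,0,0]
  ]
}}

```text
time_s: 30.48
tool_pos: [0.5957, -0.2165, 0.1503]
tool_rot: [1.0, 89.8, -93.7]
force: [0.1, 0.8, -3.0]
grip_width: 0.0137
```

Run:
```python
from h import *
plan([0.5975,-0.2089,0.0449],85.8)
```

```text
t 30.48 p [ 0.5957 -0.2165  0.1503] off [0.1054, 0.0012, -0.0081] ang [-0.0082, 0.0038, -0.0] q7 -86.2 F [ 0.1  0.8 -3. ] w 0.0137
```

{"method": "drive_tool", "body": {
  "offset": [
    [0,0.001,-0.006],
    [0.04,0.001,-0.006],
    [0.075,0.001,-0.006],
    [0.095,0.001,-0.006],
    [0.104,0.001,-0.006],
    [0.1055,0.001,-0.006],
    [0.1055,0.001,-0.006],
    [0.1055,0.001,-0.006]
  ],
  "angular": [
    [0,0.003,0],
    [0,0.003,0],
    [0,0.003,0],
    [0,0.003,0],
    [0,0.003,0],
    [0,0.003,0],
    [0,0.003,0],
    [0,0.003,0]
  ]
}}

```text
time_s: 31.48
tool_pos: [0.5979, -0.2113, 0.0459]
tool_rot: [52.0, 89.9, -42.7]
force: [-0.6, -1.0, -3.0]
grip_width: 0.0134
```

Run:
```python
from h import *
plan([0.4854,-0.2046,0.18],90)
```

```text
t 31.48 p [ 0.5979 -0.2113  0.0459] off [-0.1343, -0.1124, 0.0027] ang [-0.0817, 0.0015, -0.0018] q7 -89.2 F [-0.6 -1.  -3. ] w 0.0134
```

{"method": "drive_tool", "body": {
  "offset": [
    [0.002,0,0],
    [0.002,0,0],
    [0.002,0,0]
  ],
  "angular": [
    [0,0,0],
    [0,0,0],
    [0,0,0]
  ]
}}

```text
time_s: 31.85
tool_pos: [0.5982, -0.2116, 0.0446]
tool_rot: [53.4, 89.8, -41.2]
force: [-1.2, -0.9, 1.8]
grip_width: 0.0137
```

{"method": "drive_tool", "body": {
  "offset": [
    [0,0,0],
    [0,0,0],
    [0,0,0],
    [-0.05,0,0],
    [-0.1,0,0],
    [-0.13,-0.05,0.002],
    [-0.136,-0.112,0.003],
    [-0.136,-0.112,0.003],
    [-0.136,-0.112,0.003],
    [-0.136,-0.112,0.003]
  ],
  "angular": [
    [0,0,0],
    [0,0,0],
    [0,0,0],
    [0,0,0],
    [0,0,0],
    [-0.04,0,0],
    [-0.08,0,0],
    [-0.08,0,0],
    [-0.08,0,0],
    [-0.08,0,0]
  ],
  "fingers": 0
}}

```text
time_s: 33.1
tool_pos: [0.4873, -0.2049, 0.1804]
tool_rot: [67.6, 89.8, -22.4]
force: [-0.0, 0.9, -0.4]
grip_width: 0.0438
```

Run:
```python
from h import *
im,K,T=cam("wrist"); save("w9",im)
plan([0.4840,-0.2046,0.043],90)
```

```text
t 33.15 p [ 0.4873 -0.2049  0.1802] off [0.1372, -0.0037, -0.0004] ang [-0.0009, 0.0012, -0.0032] q7 -73.7 F [-0.4 -0.4  0.8] w 0.0439
```

View pics/w9.png

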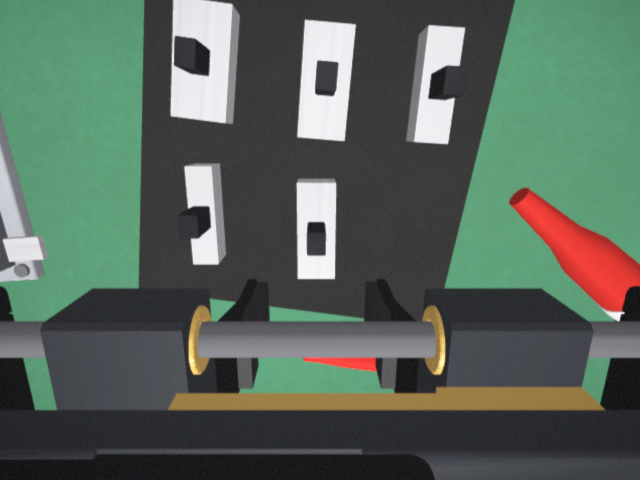

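{"method": "drive_tool", "body": {
  "offset": [
    [0.03,-0.003,0],
    [0.08,-0.003,0],
    [0.12,-0.003,0],
    [0.137,-0.003,0],
    [0.137,-0.003,0],
    [0.137,-0.003,0]
  ],
  "angular": [
    [0,0,-0.003],
    [0,0,-0.003],
    [0,0,-0.003],
    [0,0,-0.003],
    [0,0,-0.003],
    [0,0,-0.003]
  ]
}}

```text
time_s: 33.9
tool_pos: [0.4863, -0.2054, 0.0448]
tool_rot: [52.9, 89.8, -37.1]
force: [-0.0, -0.8, 0.4]
grip_width: 0.0433
```

{"method": "drive_tool", "body": {
  "offset": [
    [0,0,0],
    [0,0,0],
    [0,0,0],
    [0,0,0]
  ],
  "angular": [
    [0,0,0],
    [0,0,0],
    [0,0,0],
    [0,0,0]
  ],
  "fingers": 1
}}

```text
time_s: 34.4
tool_pos: [0.4863, -0.2053, 0.0449]
tool_rot: [54.0, 89.8, -36.1]
force: [-0.8, 1.4, 1.9]
grip_width: 0.0138
```

Run:
```python
from h import *
plan([0.5358,0.1974,0.150],94)
```

```text
t 34.4 p [ 0.4863 -0.2053  0.0449] off [-0.1058, 0.0495, -0.4025] ang [-0.0706, 0.0022, -0.0028] q7 -78.8 F [-0.8  1.4  1.9] w 0.0138
```

{"method": "drive_tool", "body": {
  "offset": [
    [-0.04,0,0],
    [-0.09,0,0],
    [-0.106,0.005,-0.06],
    [-0.106,0.015,-0.12],
    [-0.106,0.025,-0.18],
    [-0.106,0.035,-0.24],
    [-0.106,0.045,-0.3],
    [-0.106,0.05,-0.36],
    [-0.106,0.05,-0.398],
    [-0.106,0.05,-0.398]
  ],
  "angular": [
    [0,0,0],
    [0,0,0],
    [-0.02,0,0],
    [-0.04,0,0],
    [-0.06,0,0],
    [-0.07,0,0],
    [-0.07,0.002,-0.003],
    [-0.07,0.002,-0.003],
    [-0.07,0.002,-0.003],
    [-0.07,0.002,-0.003]
  ]
}}

```text
time_s: 35.65
tool_pos: [0.5344, 0.1977, 0.1497]
tool_rot: [-145.9, 89.8, 128.5]
force: [0.8, 0.1, -3.1]
grip_width: 0.0138
```

{"method": "drive_tool", "body": {
  "offset": [
    [0,0,0],
    [0,0,0]
  ],
  "angular": [
    [0,0,0],
    [0,0,0]
  ]
}}

```text
time_s: 35.9
tool_pos: [0.5343, 0.1964, 0.1493]
tool_rot: [-125.8, 89.8, 148.5]
force: [0.3, 0.3, -3.3]
grip_width: 0.0139
```

Run:
```python
from h import *
plan([0.5358,0.1974,0.088],94)
```

```text
t 35.9 p [0.5343 0.1964 0.1493] off [0.0613, 0.0017, -0.0008] ang [0.0052, -0.0019, 0.0026] q7 -119.6 F [ 0.3  0.3 -3.3] w 0.0139
```

{"method": "drive_tool", "body": {
  "offset": [
    [0.01,0.0015,-0.001],
    [0.04,0.0015,-0.001],
    [0.058,0.0015,-0.001],
    [0.061,0.0015,-0.001],
    [0.061,0.0015,-0.001],
    [0.061,0.0015,-0.001]
  ],
  "angular": [
    [0.005,-0.002,0.002],
    [0.005,-0.002,0.002],
    [0.005,-0.002,0.002],
    [0.005,-0.002,0.002],
    [0.005,-0.002,0.002],
    [0.005,-0.002,0.002]
  ]
}}

```text
time_s: 36.65
tool_pos: [0.5363, 0.198, 0.0893]
tool_rot: [100.5, 89.9, 14.5]
force: [-0.0, 0.1, -3.1]
grip_width: 0.0137
```

Run:
```python
from h import *
plan([0.5358,0.1974,0.0569],94)
```

```text
t 36.65 p [0.5363 0.198  0.0893] off [0.0324, -0.0006, 0.0005] ang [0.0002, -0.0002, -0.0012] q7 -122.8 F [-0.   0.1 -3.1] w 0.0137
```

{"method": "drive_tool", "body": {
  "offset": [
    [0.004,0,0.0006],
    [0.01,0,0.0006],
    [0.016,0,0.0006],
    [0.022,0,0.0006],
    [0.028,0,0.0006],
    [0.032,0,0.0006],
    [0.033,0,0.0006],
    [0.033,0,0.0006]
  ],
  "angular": [
    [0,0,0],
    [0,0,0],
    [0,0,0],
    [0,0,0],
    [0,0,0],
    [0,0,0],
    [0,0,0],
    [0,0,0]
  ]
}}

```text
time_s: 37.65
tool_pos: [0.5361, 0.1976, 0.0569]
tool_rot: [76.8, 90.0, -9.2]
force: [-3.7, -0.7, 4.6]
grip_width: 0.0139
```

{"method": "drive_tool", "body": {
  "offset": [
    [0,0,0],
    [0,0,0],
    [0,0,0],
    [-0.02,0,0],
    [-0.06,0,0],
    [-0.1,0,0],
    [-0.1,0,0],
    [-0.1,0,0]
  ],
  "angular": [
    [0,0,0],
    [0,0,0],
    [0,0,0],
    [0,0,0],
    [0,0,0],
    [0,0,0],
    [0,0,0],
    [0,0,0]
  ],
  "fingers": 0
}}

```text
time_s: 38.65
tool_pos: [0.5361, 0.1975, 0.1574]
tool_rot: [69.0, 89.9, -17.0]
force: [0.6, -0.3, 0.0]
grip_width: 0.0437
```

Run:
```python
from h import *
im,K,T=cam("wrist"); save("w10",im); np.savez("w10",K=K,T=T)
im,K2,T2=cam("side"); save("s3",crop(im,170,240,370,400,4)[:600])
plan([0.5301,0.2718,0.16],-86)
J=np.array([0.5365,0.1806,0]);d=np.array([np.cos(np.radians(4)),np.sin(np.radians(4)),0]);n=np.array([-d[1],d[0],0])
print(proj([J+n*.0914+[0,0,.081],J+n*.0914+[0,0,.051],J+n*.0334+[0,0,.037]],K,T))
```

```text
t 38.75 p [0.5354 0.1972 0.1561] off [-0.0039, -0.0001, -0.0748] ang [0.0004, 0.0007, 0.0008] q7 -120.0 F [ 0.9  1.  -0. ] w 0.0436
[[197.81521892 255.06942609]
 [210.46173255 242.00456208]
 [294.42947593 236.96746279]]
```

View pics/w10.png

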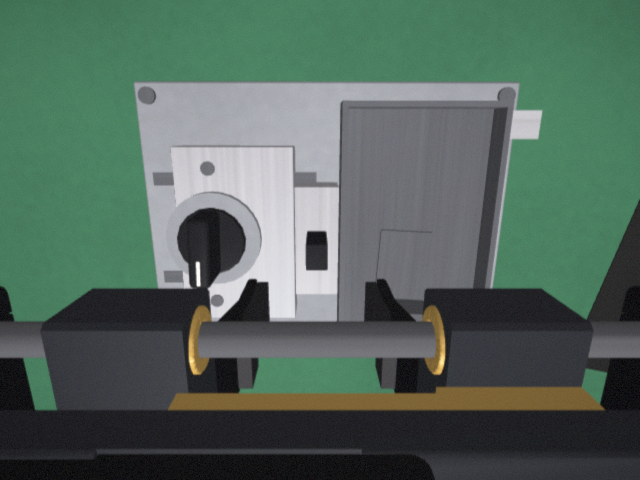

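View pics/s3.png

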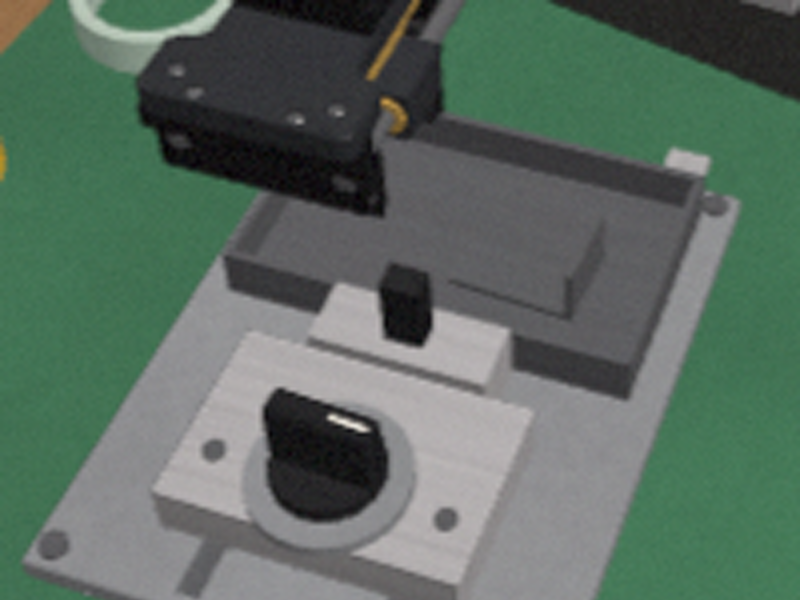

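{"method": "drive_tool", "body": {
  "offset": [
    [-0.01,0,0],
    [-0.015,0,-0.04],
    [-0.015,0,-0.075],
    [-0.015,0,-0.075],
    [-0.015,0,-0.075],
    [-0.015,0,-0.075],
    [-0.015,0,-0.075],
    [-0.015,0,-0.075],
    [-0.015,0,-0.075],
    [-0.015,0,-0.075]
  ],
  "angular": [
    [-0.15,0,0],
    [-0.33,0,0],
    [-0.5,0,0],
    [-0.68,0,0],
    [-0.85,0,0],
    [-1.02,0,0],
    [-1.2,0,0],
    [-1.38,0,0],
    [-1.55,0,0],
    [-1.7,0,0]
  ]
}}

```text
time_s: 40.0
tool_pos: [0.5296, 0.2717, 0.1699]
tool_rot: [-170.3, 89.8, -158.6]
force: [0.9, 0.5, 0.6]
grip_width: 0.0434
```

Run:
```python
from h import *
plan([0.5301,0.2718,0.17],94)
print(telemetry.get_obs()["qpos"])
```

```text
t 40.0 p [0.5296 0.2717 0.1699] off [-0.0001, 0.0, 0.0005] ang [-1.4359, -0.0028, -0.0017] q7 -38.5 F [0.9 0.5 0.6] w 0.0434
[ 23.01656745  29.40593274 -68.85944432  93.96809716  28.03703657
  76.44619404 -38.51954254]
```

{"method": "drive_tool", "body": {
  "offset": [
    [0,0,0],
    [0,0,0],
    [0,0,0],
    [0,0,0],
    [0,0,0],
    [0,0,0],
    [0,0,0],
    [0,0,0],
    [0,0,0],
    [0,0,0]
  ],
  "angular": [
    [-0.15,0,0],
    [-0.33,0,0],
    [-0.5,0,0],
    [-0.68,0,0],
    [-0.85,0,0],
    [-1.02,0,0],
    [-1.2,0,0],
    [-1.35,0,0],
    [-1.39,0,0],
    [-1.39,0,0]
  ]
}}

```text
time_s: 41.25
tool_pos: [0.5291, 0.2714, 0.1689]
tool_rot: [106.3, 89.7, -162.4]
force: [0.1, -0.1, 0.1]
grip_width: 0.0436
```

Run:
```python
from h import *
im,K,T=cam("wrist"); save("w11",im)
plan([0.5301,0.2718,0.17],94)
print(np.round(telemetry.get_obs()["qpos"],1))
J=np.array([0.5365,0.1806,0]);d=np.array([np.cos(np.radians(4)),np.sin(np.radians(4)),0]);n=np.array([-d[1],d[0],0])
c=J+n*.0914
print(proj([c+[0,0,.081],c+d*.023+[0,0,.081],c-d*.023+[0,0,.081],c+[0,0,.051]],K,T))
```

```text
t 41.3 p [0.5292 0.2714 0.1691] off [-0.0009, -0.0009, 0.0003] ang [-0.0466, -0.0013, -0.0043] q7 36.0 F [-0.2  0.2  0.5] w 0.0439
[ 26.8  35.8 -77.5  93.9  35.3  79.7  36. ]
[[316.17418881 253.05492075]
 [317.70793979 285.78440158]
 [314.56490251 218.71355384]
 [316.22123523 240.91314192]]
```

View pics/w11.png

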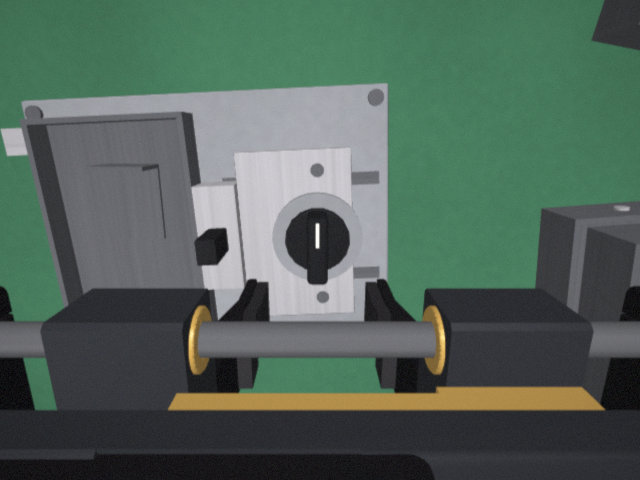

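{"method": "drive_tool", "body": {
  "offset": [
    [0.01,0,0.0003],
    [0.025,0,0.0003],
    [0.04,0,0.0003]
  ],
  "angular": [
    [0,0,0],
    [0,0,0],
    [0,0,0]
  ]
}}

```text
time_s: 41.68
tool_pos: [0.5288, 0.2713, 0.1275]
tool_rot: [110.4, 89.7, -158.3]
force: [-0.1, -0.0, -0.5]
grip_width: 0.0437
```

Run:
```python
from h import *
plan([0.5301,0.2718,0.0665],91.3)
print(np.round(telemetry.get_obs()["qpos"],1))
```

```text
t 41.67 p [0.5288 0.2713 0.1275] off [0.061, -0.0017, 0.0005] ang [0.0004, -0.0019, -0.0051] q7 34.7 F [-0.1 -0.  -0.5] w 0.0437
[ 25.6  37.7 -75.3  96.6  37.4  76.1  34.7]
```

q3 is backing off. Continue down.

{"method": "drive_tool", "body": {
  "offset": [
    [0.02,-0.001,0.0005],
    [0.04,-0.0015,0.0005],
    [0.055,-0.0015,0.0005],
    [0.061,-0.0015,0.0005],
    [0.061,-0.0015,0.0005]
  ],
  "angular": [
    [0,-0.002,-0.005],
    [0,-0.002,-0.005],
    [0,-0.002,-0.005],
    [0,-0.002,-0.005],
    [0,-0.002,-0.005]
  ]
}}

```text
time_s: 42.3
tool_pos: [0.5299, 0.2719, 0.0663]
tool_rot: [55.5, 90.0, 146.9]
force: [-0.5, 0.2, 0.5]
grip_width: 0.0431
```

{"method": "drive_tool", "body": {
  "offset": [
    [0,0,0],
    [0,0,0],
    [0,0,0],
    [0,0,0]
  ],
  "angular": [
    [0,0,0],
    [0,0,0],
    [0,0,0],
    [0,0,0]
  ],
  "fingers": 1
}}

```text
time_s: 42.8
tool_pos: [0.53, 0.2718, 0.0665]
tool_rot: [113.5, 90.0, -155.1]
force: [0.2, -0.5, 1.3]
grip_width: 0.0133
```

Run:
```python
from h import *
plan([0.5301,0.2718,0.0665],91.3)
print(np.round(telemetry.get_obs()["qpos"],1))
im,K,T=cam("side"); save("s4",crop(im,170,240,370,400,4)[:600])
```

```text
t 42.8 p [0.53   0.2718 0.0665] off [0.0, -0.0001, 0.0] ang [0.0005, -0.0, -0.0001] q7 32.5 F [ 0.2 -0.5  1.3] w 0.0133
[ 23.5  40.7 -71.6  99.8  41.   70.6  32.5]
```

View pics/s4.png

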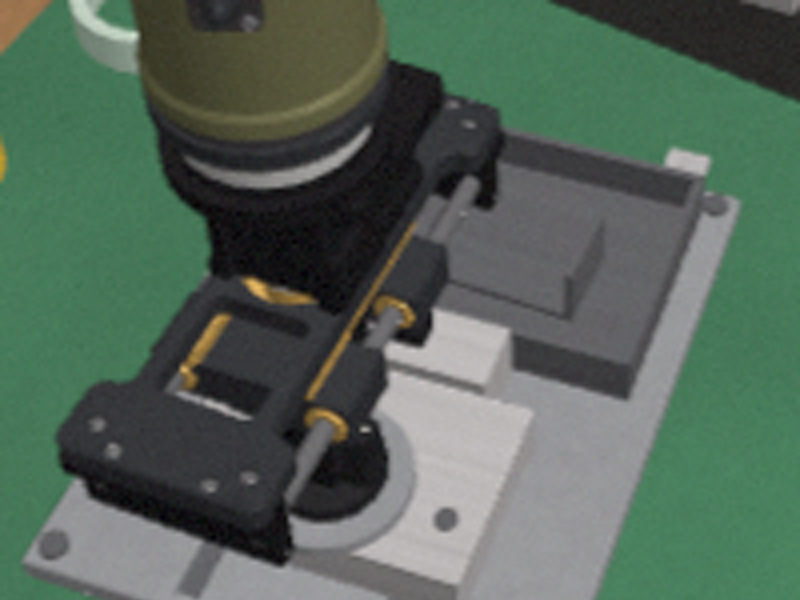

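{"method": "drive_tool", "body": {
  "offset": [
    [0,0,0],
    [0,0,0],
    [0,0,0],
    [0,0,0],
    [0,0,0],
    [0,0,0],
    [0,0,0],
    [0,0,0],
    [0,0,0],
    [0,0,0]
  ],
  "angular": [
    [0.12,0,0],
    [0.26,0,0],
    [0.4,0,0],
    [0.54,0,0],
    [0.68,0,0],
    [0.82,0,0],
    [0.96,0,0],
    [1.1,0,0],
    [1.22,0,0],
    [1.3,0,0]
  ]
}}

```text
time_s: 44.1
tool_pos: [0.5307, 0.2727, 0.0666]
tool_rot: [29.1, 89.8, 45.8]
force: [3.2, 2.4, -3.9]
grip_width: 0.0139
```

Run:
```python
from h import *
o,p,Rm=obs();print(p.round(4),np.degrees(np.arctan2(Rm[1,2],Rm[0,2])),np.round(o["wrist_torque"],2),np.round(o["force"],1))
print(np.round(o["qpos"],1))
plan([0.53,0.2718,0.0665],91.3-78.5)
```

```text
[0.5307 0.2727 0.0666] 16.71062164351725 [ 0.51 -0.7   0.07] [ 3.2  2.4 -3.9]
[ 15.5  31.3 -57.3 100.   28.9  64.8 -34. ]
t 44.1 p [0.5307 0.2727 0.0666] off [0.0001, -0.0007, -0.0009] ang [0.0683, 0.0023, -0.0014] q7 -34.0 F [ 3.2  2.4 -3.9] w 0.0139
```

{"method": "drive_tool", "body": {
  "offset": [
    [0,-0.0005,-0.0008],
    [0,-0.0005,-0.0008],
    [0,-0.0005,-0.0008],
    [0,-0.0005,-0.0008]
  ],
  "angular": [
    [0.03,0,0],
    [0.06,0,0],
    [0.07,0,0],
    [0.07,0,0]
  ]
}}

```text
time_s: 44.6
tool_pos: [0.5307, 0.2726, 0.0666]
tool_rot: [32.0, 89.7, 44.7]
force: [3.6, 3.4, -5.5]
grip_width: 0.0138
```

Run:
```python
from h import *
o,p,Rm=obs();print(p.round(4),np.degrees(np.arctan2(Rm[1,2],Rm[0,2])),np.round(o["wrist_torque"],2),np.round(o["force"],1))
```

```text
[0.5307 0.2726 0.0666] 12.773919870682088 [ 0.7  -1.03  0.37] [ 3.6  3.4 -5.5]
```

{"method": "drive_tool", "body": {
  "offset": [
    [0,0,0],
    [0,0,0],
    [0,0,0],
    [-0.02,0,0],
    [-0.06,0,0],
    [-0.12,0,0],
    [-0.15,0,0]
  ],
  "angular": [
    [0,0,0],
    [0,0,0],
    [0,0,0],
    [0,0,0],
    [0,0,0],
    [0,0,0],
    [0,0,0]
  ],
  "fingers": 0
}}

```text
time_s: 45.48
tool_pos: [0.5309, 0.2735, 0.2215]
tool_rot: [21.2, 89.4, 34.0]
force: [0.2, -0.3, -0.6]
grip_width: 0.0437
```

{"method": "drive_tool", "body": {
  "offset": [
    [0,-0.05,0],
    [0,-0.1,0],
    [0,-0.13,0],
    [0,-0.13,0]
  ],
  "angular": [
    [0,0,0],
    [0,0,0],
    [0,0,0],
    [0,0,0]
  ]
}}

```text
time_s: 45.98
tool_pos: [0.5608, 0.1434, 0.2222]
tool_rot: [11.3, 89.4, 23.7]
force: [0.0, -0.0, -0.5]
grip_width: 0.0436
```

Run:
```python
from h import *
o,p,Rm=obs();print(p.round(4),np.round(o["qpos"],1),o["time_s"])
for n in("top","side","wrist"):
    im,K,T=cam(n); save("f_"+n,im)
    if n=="side": save("f_jig",crop(im,170,240,370,400,4)[:600]);save("f_mat",crop(im,260,150,440,260,4))
    if n=="top": save("f_tj",crop(im,170,170,320,290,5))
```

```text
[0.5608 0.1434 0.2222] [ 34.5  19.2 -62.3  93.2  17.4  77.6 -17.6] 45.975
```

View pics/f_top.png

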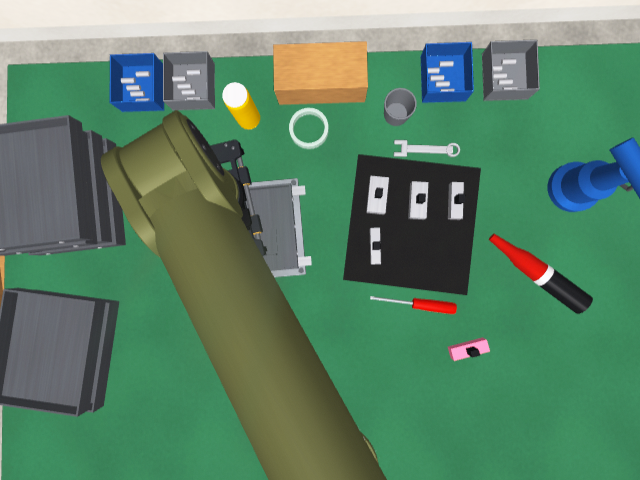

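View pics/f_jig.png

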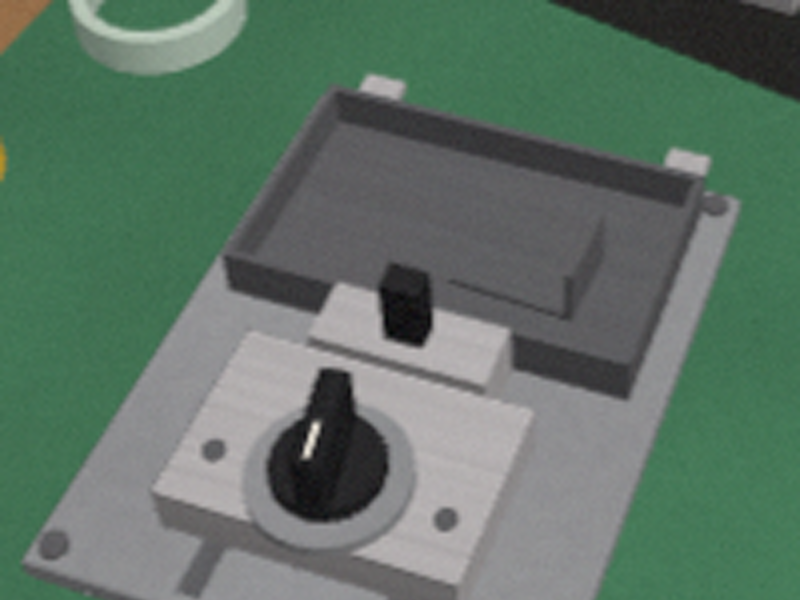

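View pics/f_mat.png

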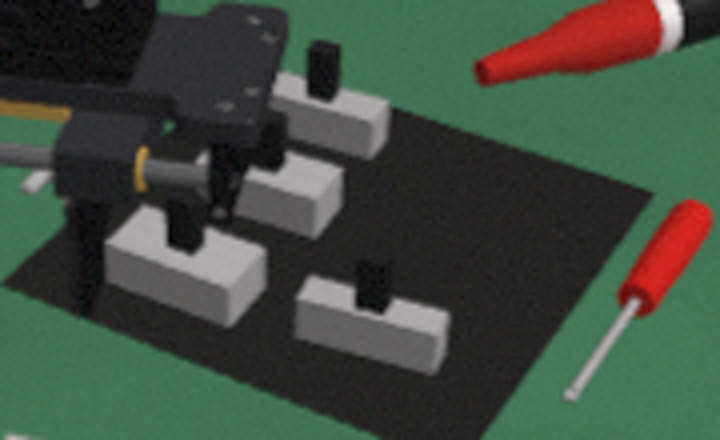

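View pics/f_wrist.png

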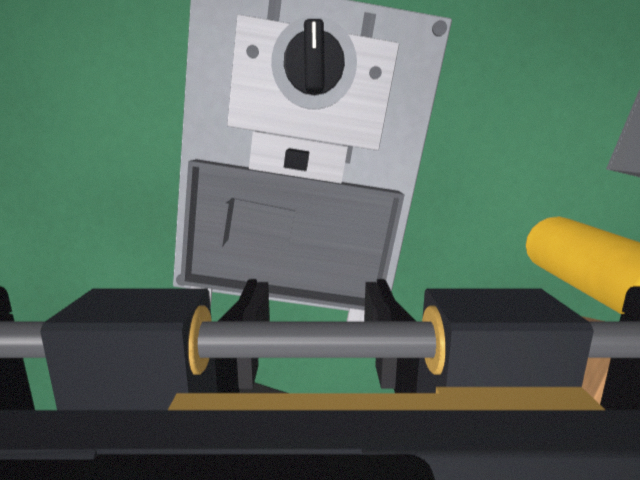

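Run:
```python
from h import *
o,p,Rm=obs();print(np.abs(o["joint_velocities"]).max())
from cell import sign_off
print(sign_off())
```

```text
1.021293551540624
the job is handed in; nothing more can be done
None
```

I tried the blocks in the gap in order: 21, 26, 31 and then 36 mm; this start had no 16 mm block. The first three went right down. The 36 mm block rested on the edges with about 16 N on it, so the thickest that fits is 31 mm. The cameras put the gap at about 33.4 mm.

I put the 31 mm block back in the gap, right down at mid-stop, and turned the knob clockwise until it met its end stop. That is about 1.4 rad, worked out from how far I turned it.

**Last checks:** the final pictures show the 31 mm block upright in the gap and the knob bar across it. The 21, 26, 36 and 41 mm blocks stand upright on the mat. The tape, screwdriver, spanner and bracket look unmoved, the stop shows no visible shift, and the arm is clear of everything. I handed in at about 46 s. No check failed, but I checked stop shift only by eye and did not measure it at the end.

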